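# Sort sawn blanks through a diverter chute

### The arm

A 7-joint arm with a two-finger parallel gripper is mounted at the origin on the work surface. World frame = base frame: x ahead of the robot, y to its left, z up, the work surface at z = 0. Lengths are in m, angles in degrees, forces in N, time in s.
With the tool pointing down it reaches from about 0.425 to 0.875 m from the base axis. Payload 4.7 kg.
Tool frame: the origin (TCP) lies between the finger pads; the fingertips stand 19 mm ahead of it and the grasp point (between the pads) is the TCP; x points along the fingers, z is the direction in which the jaws open and shut, and the axes are right-handed (so a half turn about x gives the same grasp; the last joint's range is limited). The gripper opens to 87 mm and grips with 3 to 60 N. Pads are 19 mm wide; open, the fingers measure 117 mm over their backs; the gripper's body (75 mm by 190 mm) begins 51 mm behind the grasp point.
Start: joints at [70.422, 18.392, -4.016, 83.108, 1.295, 78.541, -3.26], TCP at [0.226, -0.609, 0.242] pointing down, gripper open.
Joint ranges: [-163.93, 163.93], [-17.29, 119.83], [-79.2, 71.16], [3.27, 140.29], [-89.18, 269.18], [5.43, 117.66], [-154.24, 154.24]. Speed limits (degrees/s): [147.25, 147.25, 180, 180, 180, 180, 180].

### API

Orientations are given as [roll, pitch, yaw] about the fixed x, y, z axes, in that order (R = Rz(yaw) Ry(pitch) Rx(roll)).
In Python, from cell import monitor, read_camera, camera_model, env, regions_of gives the robot as it stands. The module is installed in compiled form; this text tells all that it offers.
- The arm moves only by the tool step_arm, never from a script. Its argument "deltas" is a list of rows, each a list of 5 numbers: the gripper's target within -1 to 1 (fully open at 1, half-way at 0, shut at -1), then the shift along the tool's x, y, z in m, then the turn about the tool's x in degrees. A call has 1 to 12 rows; each row is the pose to reach, as a shift and turn from the pose commanded when the call began, along the tool's axes at that moment; what a row does not reach only later rows make up. A row lasts 1/8 s, in which the tool goes at most 62.5 mm and 10.7 degrees, less where a joint would pass 70% of its speed; a pose out of reach is approached as far as the arm can. A call with a gripper value outside its range is refused whole. The fingers move at their own pace and stop on an object; "newtons" is the grip in N (left out, the last holds). Time passes only in rows, so rows that repeat a pose let the fingers close. It gives the time, the measured TCP pose, the force and the opening at its end, in the units of the state.
- monitor.get_obs(): the state, without advancing time (a new reading comes with each control period).
- read_camera(name): name is "scene" or "top" or "wrist"; returns (picture, depth): 384x512x3 uint8, red, green, blue; 384x512 float32, m along the optical axis (not along the pixel's ray), 0 where there is no reading.
- camera_model(name): a dict with "fx", "fy", "cx", "cy" (pixels), "xyz" and "attitude" of the camera in the world. Camera axes: x right, y down, z forward; pixel columns grow to the right and rows downward; lengths in m; the calibration is good to about 2 mm. A picture is of the moment at which its call begins: read the wrist's pose just before it. camera_model takes no time and is no camera call; for the wrist camera it gives the pose at the moment of the call.
- env.sign_off(): hands the job in, once; it reports no verdict.
Trained networks look in the newest picture that a camera, given by its name, has taken for a name from the list of things; names that differ only in an ending like _2 or _b are one class to them, and where a whole thing is asked for, a point or a joint stands for the part that bears it (a point fixed in the world has none). Each returns a list of dicts, best first, with "p" (0 to 1); they miss things now and then, are a little off and sometimes report something else, mostly with a low value. They report only what shows in the picture. A call takes as long as a camera call.
- regions_of(camera, thing): "pixels" (384x512 bool, what is visible of it) and "pixel" ([column, row] in pixels, amid what is visible of it).
The state is a dict: "time_s": time; "qpos": joint angles; "joint_velocities": joint speeds; "effort": joint torques, N m; "tool_pos": TCP position; "tool_rot": TCP orientation; "force": force on the tool from outside, world axes, zero at the start; "wrist_torque": the same for the moment, N m; "grip_width": finger opening in m.
Only numpy, scipy, OpenCV 4.12 (cv2) and the standard library are available. Lean on these libraries where they do the work, as an engineer would, in place of code of your own. Each camera call takes 0.05 s, during which the arm holds its last target. There are 200 camera calls.

### The job

Turn the knob on the sorting cabinet so that its pointer lines up with the brass tab, which opens the mouth. Then sort all the loose wooden blanks by dropping them through the mouth, with the diverter lever first thrown fully over towards the right tray for each: short thick blocks into the tray with the block screwed to its front, long thin slats into the tray with the slat on its front. When every blank lies in its tray, turn the knob back to the closed line, and leave the bottle, tin and tape measure where they are.

Things in the scene. Friction and masses are not known exactly. Their poses are not given: they have to be found in the camera images.
- sorter: Fixed plywood sorting cabinet, 464 mm long (its x axis) by 212 mm, deck 184 mm high, clear plastic top and front; origin on the bench under its middle, z up. Inside stand two trays, one at its +x end and one at its -x end, walled and roofed in: they are filled only through the mouth in the middle of the deck. On the deck at its -x end is a grey gearbox (100 mm square) with the gate knob.
- mouth (a point): Centre of the mouth, on the top of its plywood collar, 200 mm above the bench. The mouth is 100 mm (cabinet x) by 172 mm (cabinet y). A part let go here, its long side along the cabinet's y, falls about 70 mm on to the tilted steel diverter plate and slides into the tray on the lower side.
- shutter_edge (a point): Middle of the -x edge of the thin aluminium shutter (top 205 mm above the bench) that covers the mouth. The knob slides it towards the cabinet's +x, 80 mm per rad; closed, this edge lies 56 mm to the -x side of the mouth's centre. The mouth is clear from its -x wall to this edge; with the knob at the tab that is 70 to 100 mm.
- diverter (a joint): Diverter angle, rad, -0.8 to +0.8 (stops): 0 is lever upright, positive leans the lever to the cabinet's +x end and sends parts to the tray at the +x end, negative to the -x end. It must lie within 0.1 rad of a stop to pass parts well. Stays where it is left, also when a part lands on it; 1 to 2 N at the handle moves it.
- diverter_grip (a point): Middle of the lever's T handle, a black horizontal bar 26 mm in diameter and 36 mm long along the cabinet's y, free at both ends (it can be pinched from above by its two ends). It stands in front of the cabinet's -y face, 130 mm from its middle, and swings in an arc of radius 145 mm about the axle.
- diverter_axle (a point): Point on the lever's axle (the axle runs along the cabinet's y), in the plane of the lever, 130 mm above the bench.
- gate_knob (a joint): Angle of the gate knob on the deck, rad, 0 to 1.7: 0 is closed (pointer on the black line, towards the mouth, at the cabinet's +x), it grows clockwise seen from above. Stiff turning (0.12 N m), stays where it is left.
- gate_knob_grip (a point): On the knob's vertical axis, at the height to grip (240 mm above the bench). The knob is a black bar grip 56 mm long (its x axis, pointer end at +x with a white line and nose), 15 mm wide, from 217 to 254 mm above the bench, standing on a dial of radius 48 mm whose top is 214 mm above the bench.
- dial_tab: Small brass index tab on the rim of the dial, 9 x 7 x 7 mm, 44 mm from the knob's axis. Its origin is on the knob's axis at the dial's face; its +x axis points from there to the tab. The knob's pointer (+x of gate_knob_grip) is to be turned to it; it lies 0.95 to 1.35 rad clockwise from the closed line.
- block_tray: Tray for short thick blocks, at one end of the cabinet, 168 x 184 mm, floor 5 mm thick, fixed. Origin under the middle of the floor, axes as the cabinet's. On its wooden front, outside the cabinet's -y face, a sample block (80 x 36 x 36 mm) is screwed on with two steel screws (not a part to move).
- slat_tray: Tray for long thin slats, at the other end of the cabinet, as block_tray, with a sample slat (140 x 36 x 18 mm) screwed to its front.
- glue_bottle: Glue bottle, 60 mm across, 180 mm tall, origin under its middle; not to be disturbed.
- paint_tin: Paint tin, 96 mm across, 110 mm tall, origin under its middle; not to be disturbed.
- tape_measure: Tape measure, 70 x 40 x 65 mm, origin under its middle; not to be disturbed.
- block1: Short thick wooden block, 80 (x) x 36 (y) x 36 (z) mm, loose on the bench beside the cabinet, 50 to 100 g; origin at its middle. May be absent.
- block2: Short thick wooden block, 80 (x) x 36 (y) x 36 (z) mm, loose on the bench beside the cabinet, 50 to 100 g; origin at its middle. May be absent.
- block3: Short thick wooden block, 80 (x) x 36 (y) x 36 (z) mm, loose on the bench beside the cabinet, 50 to 100 g; origin at its middle. May be absent.
- slat1: Long thin wooden slat, 140 (x) x 36 (y) x 18 (z) mm, loose on the bench beside the cabinet, 40 to 85 g; origin at its middle. May be absent.
- slat2: Long thin wooden slat, 140 (x) x 36 (y) x 18 (z) mm, loose on the bench beside the cabinet, 40 to 85 g; origin at its middle. May be absent.
- slat3: Long thin wooden slat, 140 (x) x 36 (y) x 18 (z) mm, loose on the bench beside the cabinet, 40 to 85 g; origin at its middle. May be absent.

How it is judged:
By the outcome, as a careful person would: the job done as asked, in the order asked, and still so for the second after the job is handed in, with the robot touching nothing.
Of block1, block2, block3 only 2 to 3 are there at a start; the rules pass over those that are not, and their reading is None.
Of slat1, slat2, slat3 only 2 to 3 are there at a start; the rules pass over those that are not, and their reading is None.
At some moment in a run one of block1, block2, block3, slat1, slat2, slat3 may be knocked a few centimetres aside while the robot is not near it.
Once in a run the grip may slacken for a moment while it holds something.
It also fails if it takes over 210 s, if anything falls off the work surface, if the arm or the gripper's body presses on something with over 40 N, if the wrist force passes 120 N, or if a joint passes its speed limit or range.

## Working session

There is one attempt and no reset: what is moved stays moved. The work goes in short steps, Python scripts to look and compute and a tool call to move; the robot and the scene stay as the last step left them, time stands still between calls to the robot, and variables do not carry over. Pictures are saved under pics/ and viewed, about 12 in all and at most 16, crops included, and the job is handed in when it is done.

Besides the shell and the picture viewer there is one more tool, called after "Emit:" by a JSON object that holds its "method" and its "body", one argument or row to a line. step_arm: Moves the arm, as the interface text tells. Its arguments: {"type":"object","properties":{"deltas":{"type":"array"},"newtons":{"type":"number"}},"required":["deltas"]}

```bash
mkdir -p pics; cat > h.py <<'E'
import numpy as np, cv2
from scipy.spatial.transform import Rotation as R
from cell import monitor, read_camera, camera_model, env, regions_of
def cam(n):
    m=camera_model(n); p,d=read_camera(n); return m,p,d
def rot(m):
    a=np.array(m["attitude"],float)
    return a if a.shape==(3,3) else R.from_euler('xyz',a,degrees=True).as_matrix()
def cloud(m,d):
    v,u=np.mgrid[:384,:512]
    c=np.stack([(u-m["cx"])/m["fx"]*d,(v-m["cy"])/m["fy"]*d,d],-1)
    return c@rot(m).T+np.array(m["xyz"])
def save(n,p,s=1.5): cv2.imwrite(f"pics/{n}.png",cv2.resize(p[...,::-1],None,fx=s,fy=s))
E
python3 - <<'E'
from h import *
print(monitor.get_obs())
for n in("scene","top"):
    m,p,d=cam(n); print(n,m); save(n+"0",p); P=cloud(m,d); np.save(n+"P.npy",P)
    for t in ["sorter","gate_knob_grip","dial_tab","diverter_grip","block_tray","slat_tray","glue_bottle","paint_tin","tape_measure","block1","slat1"]:
        for r in regions_of(n,t)[:5]:
            q=P[r["pixels"]&(d>0)]
            if len(q): print(t,round(r["p"],2),np.round(r["pixel"]),np.round(np.median(q,0),3),np.round(q.min(0),3),np.round(q.max(0),3))
E
```

```text
{'time_s': 0.0, 'qpos': array([70.42363446, 18.43885589, -4.01548345, 83.17607744,  1.29263677,
       78.53987943, -3.26225076]), 'joint_velocities': array([ 0.01195271, -0.00598382,  0.03644477, -0.02597453, -0.11911949,
        0.03219795, -0.0147821 ]), 'effort': array([-4.85949731e-04, -4.91293502e+01, -4.04026229e-01, -3.12523592e+01,
       -6.37664529e-02,  4.39361797e-02,  1.47004666e-04]), 'tool_pos': array([ 0.22618874, -0.60881794,  0.24045346]), 'tool_rot': array([-178.18089094,   89.89024416,  112.20248215]), 'force': array([0.09081777, 0.34698966, 0.64724894]), 'wrist_torque': array([-0.03527094, -0.01939188,  0.03396152]), 'grip_width': 0.08671817167813736}
scene {'fx': 473.15867056421274, 'fy': 473.15867056421274, 'cx': 249.94013422011162, 'cy': 196.04523216856967, 'xyz': array([1.20601763, 0.47307814, 1.35931592]), 'attitude': array([-1.47422474e+02, -1.44794153e-01,  1.28340470e+02])}
sorter 0.67 [299. 232.] [0.625 0.206 0.184] [ 0.194 -0.067 -0.009] [0.806 0.308 0.282]
gate_knob_grip 0.75 [203. 185.] [ 0.595 -0.213  0.017] [ 0.521 -0.239 -0.005] [ 0.663 -0.194  0.
[... 2143 characters left out ...]
0.108  0.108] [ 0.739 -0.156 -0.003] [ 0.863 -0.062  0.116]
tape_measure 0.92 [249. 136.] [ 0.773 -0.005  0.062] [ 0.743 -0.026 -0.007] [0.812 0.017 0.072]
block1 0.92 [375. 265.] [ 0.427 -0.316  0.034] [ 0.383 -0.351 -0.008] [ 0.47  -0.295  0.044]
block1 0.76 [293. 202.] [ 0.602 -0.114  0.035] [ 0.565 -0.136  0.008] [ 0.642 -0.093  0.041]
slat1 0.63 [329. 207.] [ 0.587 -0.215  0.017] [ 0.518 -0.243 -0.006] [ 0.66  -0.195  0.024]
slat1 0.57 [299. 267.] [ 0.439 -0.124  0.017] [ 0.369 -0.153 -0.002] [ 0.505 -0.094  0.025]
slat1 0.34 [375. 266.] [ 0.429 -0.315  0.034] [ 0.383 -0.341 -0.004] [ 0.47  -0.295  0.044]
slat1 0.16 [142. 279.] [0.424 0.225 0.243] [0.395 0.21  0.209] [0.458 0.252 0.259]
```

View pics/top0.png

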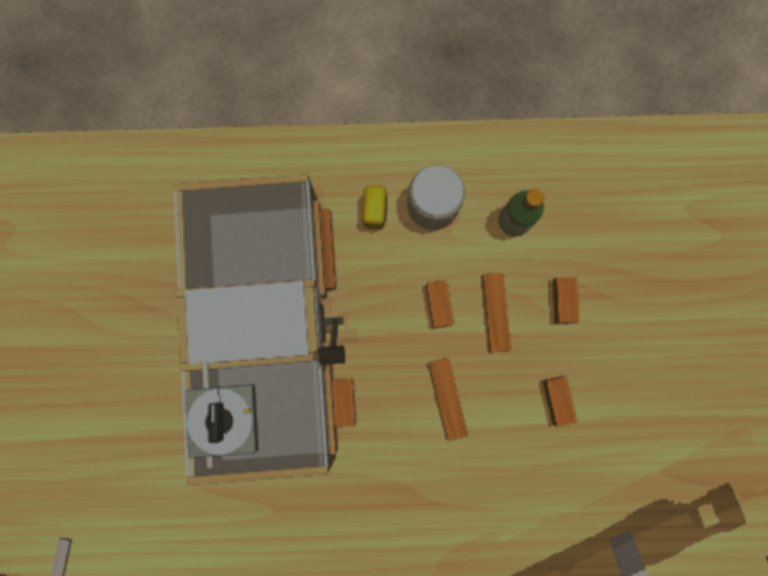

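View pics/scene0.png

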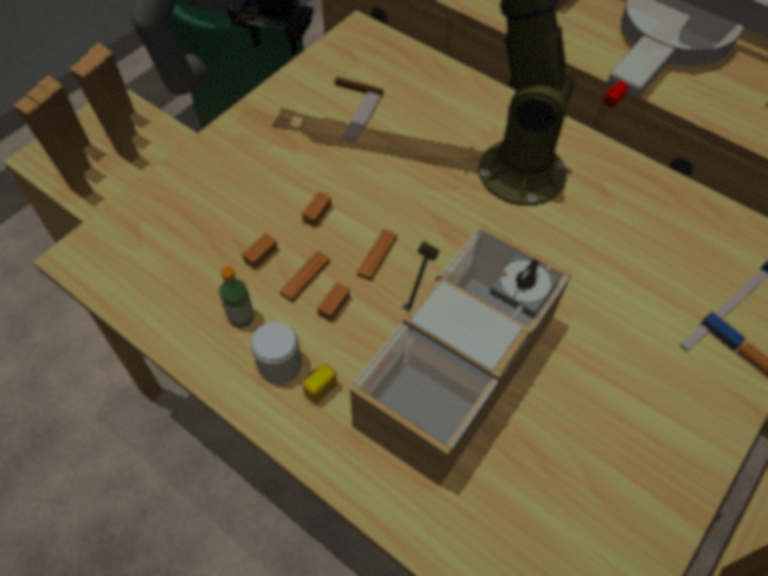

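The top view shows the sorter with its gearbox at the near end. The block sample is on the near (-x) tray and the slat sample on the far (+x) tray. There are three blocks (top view at about (440,303), (567,300), (561,401)) and two slats ((497,312), (449,398)). The lever leans towards -x.

```bash
cat >> h.py <<'E'
def state():
    s=monitor.get_obs(); M=R.from_euler('xyz',s["tool_rot"],degrees=True).as_matrix()
    return s,M,np.degrees(np.arctan2(M[1,2],M[0,2]))
def go(xyz,jaw,near=0):
    "deltas from now: shift tool xyz, turn about tool x so that jaw axis is at world yaw 'jaw' (mod 180)"
    s,M,y=state(); d=M.T@(np.array(xyz)-s["tool_pos"]); t=-(jaw-y); t=(t-near+90)%180-90+near
    print("go",np.round(xyz,3),"shift",np.round(d,4),"turn",round(t,1),"q7",round(s["qpos"][6],1))
def rect(q):
    (c,(w,h),a)=cv2.minAreaRect((q[:,:2]*1000).astype(np.float32))
    if w<h: w,h,a=h,w,a+90
    return np.round(np.array(c)/1000,4),round(w),round(h),round((a+90)%180-90,1)
def blanks(n="top"):
    m,p,d=cam(n); P=cloud(m,d); out=[]
    hsv=cv2.cvtColor(p,cv2.COLOR_RGB2HSV)
    for lo,hi,nm in((.027,.05,"block"),(.011,.0265,"slat")):
        k=(P[...,2]>lo)&(P[...,2]<hi)&(P[...,0]>.3)&(P[...,0]<.7)&(P[...,1]<0.03)&(P[...,1]>-.45)
        nn,l,st,_=cv2.connectedComponentsWithStats(k.astype(np.uint8))
        for i in range(1,nn):
            if st[i,4]>100: 
                q=P[l==i]; out.append((nm,rect(q),round(float(np.median(q[:,2])),3))); print(out[-1])
    return p,P
E
python3 - <<'E'
from h import *
p,P=blanks()
z=P[...,2]; X,Y=P[...,0],P[...,1]
k=(z>.17)&(z<.21)&(X>.25)&(X<.9)&(Y>.075)&(Y<.4)
print("deck",rect(P[k]),k.sum())
k=(z>.193)&(z<.211)&(X>.46)&(X<.72)&(Y>.075)&(Y<.4)
print("collar/shutter",rect(P[k]))
k=(z>.238)&(X>.3)&(X<.5)&(Y>.15)
print("knob",rect(P[k]))
k=(z>.19)&(z<.3)&(Y<.085)&(X>.35)&(X<.8)
print("lever",rect(P[k]),np.round([P[k].min(0),P[k].max(0)],3))
k=(z>.202)&(z<.225)&(X<.5)&(X>.3)&(Y>.1); print("dial/gear",rect(P[k]))
s,M,y=state(); print(M.round(3),y)
cr=cv2.resize(p[245:305,110:250],None,fx=5.6,fy=5.6,interpolation=cv2.INTER_CUBIC); cv2.imwrite("pics/crop.png",cr[...,::-1])
m=camera_model("wrist");print(m)
E
```

```text
('block', (array([ 0.6041, -0.3395]), 79, 38, -0.4), 0.035)
('block', (array([ 0.6038, -0.1152]), 80, 36, 7.3), 0.035)
('block', (array([ 0.4277, -0.3188]), 80, 37, 10.1), 0.035)
('slat', (array([ 0.5871, -0.2168]), 140, 37, 3.3), 0.017)
('slat', (array([ 0.4367, -0.1249]), 140, 36, 12.1), 0.017)
deck (array([0.5646, 0.1924]), 465, 214, 3.0) 16669
collar/shutter (array([0.5436, 0.1909]), 211, 168, -87.4)
knob (array([0.4232, 0.2294]), 55, 16, 3.1)
lever (array([0.5274, 0.0601]), 52, 36, 3.2) [[0.501 0.041 0.192]
 [0.553 0.077 0.279]]
dial/gear (array([0.4279, 0.2301]), 141, 101, 2.6)
[[-0.     0.937  0.348]
 [-0.     0.348 -0.937]
 [-1.    -0.     0.   ]] -69.61565267887447
{'fx': 331.0405414903604, 'fy': 331.0405414903604, 'cx': 259.05847073153416, 'cy': 185.8643739173118, 'xyz': array([ 0.30450908, -0.57981859,  0.3843452 ]), 'attitude': array([ 1.62587849e+02,  2.34229034e-02, -6.96171272e+01])}
```

Emit:
{"method": "step_arm", "body": {
  "deltas": [
    [1, -0.03, 0.05, -0.03, 2],
    [1, -0.05, 0.1, -0.06, 4],
    [1, -0.07, 0.15, -0.09, 6],
    [1, -0.09, 0.2, -0.12, 8],
    [1, -0.09, 0.25, -0.15, 10],
    [1, -0.09, 0.3, -0.18, 12],
    [1, -0.09, 0.35, -0.21, 14],
    [1, -0.09, 0.4, -0.24, 16],
    [1, -0.09, 0.446, -0.27, 17.4],
    [1, -0.09, 0.446, -0.27, 17.4]
  ]
}}

```text
time_s: 2.5
tool_pos: [0.553, -0.1946, 0.3316]
tool_rot: [151.6, 89.8, 65.1]
force: [-0.4, -0.9, -0.5]
grip_width: 0.087
```

Emit:
{"method": "step_arm", "body": {
  "deltas": [
    [1, 0, -0.013, -0.054, 0],
    [1, 0, -0.026, -0.108, 0],
    [1, 0, -0.039, -0.162, 0],
    [1, 0, -0.052, -0.216, 0],
    [1, 0, -0.065, -0.27, 0],
    [1, 0, -0.078, -0.324, 0],
    [1, 0, -0.091, -0.378, 0],
    [1, 0, -0.104, -0.435, 0],
    [1, 0, -0.104, -0.435, 0],
    [1, 0, -0.104, -0.435, 0]
  ]
}}

```text
time_s: 3.75
tool_pos: [0.4244, 0.2268, 0.3315]
tool_rot: [17.1, 89.9, -70.0]
force: [0.5, -0.4, -0.1]
grip_width: 0.0869
```

```bash
python3 - <<'E'
from h import *
s,M,y=state(); print(s["time_s"],s["tool_pos"],y,s["qpos"].round(1))
m,p,d=cam("wrist"); save("w1",p); P=cloud(m,d); np.save("w1P.npy",P)
z=P[...,2];X,Y=P[...,0],P[...,1]
k=(z>.238)&(z<.26)&(X>.35)&(X<.5)&(Y>.15)&(Y<.3); print("knob",rect(P[k]),k.sum())
for t in("dial_tab","gate_knob_grip","shutter_edge","mouth"):
    for r in regions_of("wrist",t)[:3]:
        q=P[r["pixels"]&(d>0)]
        if len(q): print(t,round(r["p"],2),np.round(r["pixel"]),np.round(np.median(q,0),4),np.round(q.min(0),3),np.round(q.max(0),3))
go([.4232,.2294,.24],93.1)
E
```

```text
3.75 [0.42438286 0.22678044 0.33153021] -87.08374446460908 [  17.8   -3.4  -46.4   96.4   -2.4   86.  -115.5]
knob (array([0.4252, 0.2305]), 55, 15, 0.4) 1597
dial_tab 0.74 [253. 189.] [0.4281 0.2306 0.2524] [0.387 0.21  0.212] [0.461 0.251 0.256]
dial_tab 0.6 [307. 175.] [0.4393 0.1896 0.2201] [0.433 0.184 0.211] [0.443 0.194 0.222]
gate_knob_grip 0.72 [258. 192.] [0.4285 0.2307 0.2527] [0.397 0.211 0.212] [0.462 0.25  0.256]
shutter_edge 0.81 [309.  40.] [0.5406 0.1942 0.204 ] [0.344 0.099 0.181] [0.572 0.283 0.211]
mouth 0.65 [310. 115.] [0.4823 0.1891 0.2028] [ 0.219 -0.101 -0.003] [0.6   0.341 0.352]
go [0.423 0.229 0.24 ] shift [ 0.0914 -0.0011 -0.0027] turn -0.3 q7 -115.5
```

View pics/w1.png

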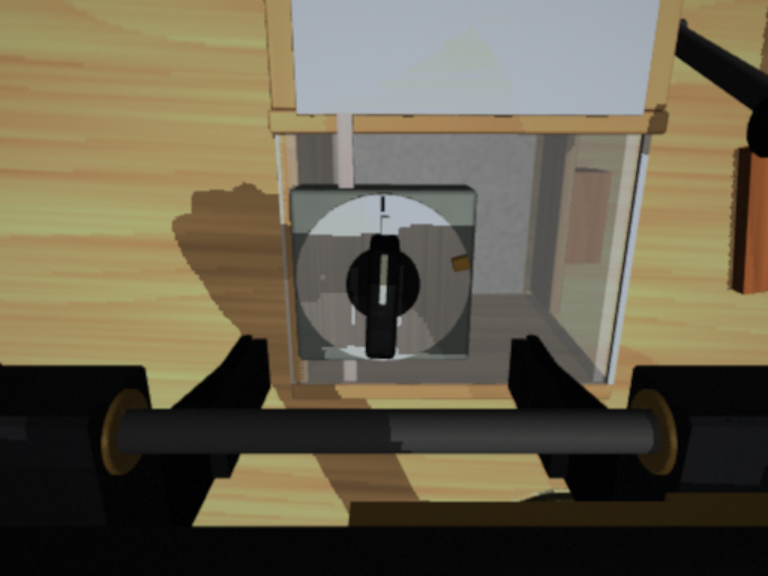

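```bash
python3 - <<'E'
from h import *
P=np.load("w1P.npy"); p=cv2.resize(cv2.imread("pics/w1.png"),(512,384),interpolation=cv2.INTER_AREA)
z=P[...,2];X,Y=P[...,0],P[...,1]
near=np.hypot(X-.4245,Y-.2305)<.08
print(np.histogram(z[near],bins=np.arange(.18,.26,.002)))
k=near&(z>.2125)&(z<.2165); print("dial",cv2.minEnclosingCircle((P[k][:,:2]*1000).astype(np.float32)),rect(P[k]))
k=near&(z>.2525)&(z<.2575); print("knobtop",rect(P[k]))
k=near&(z>.218)&(z<.2235)&(np.hypot(X-.4245,Y-.2305)>.035)&(np.hypot(X-.4245,Y-.2305)<.055); print("tab",rect(P[k]),k.sum())
for i in P[k][:10]: print(i.round(4))
for lo,hi in((.199,.2085),(.182,.1865)):
  k=(z>lo)&(z<hi)&(X<.5)&near; print(lo,rect(P[k]))
k=(z>.203)&(z<.2075)&(X>.49)&(X<.6); print("shutter",rect(P[k]),P[k].min(0),P[k].max(0))
E
```

```text
(array([  96, 5569, 1710,    6,    1,   10,   78,   13,   23,  106,   44,
        238,  278,   91,  296, 2612, 6208, 1653,   19,  479,  558,   10,
         14,    4,   17,   10,   12,   13,    9,   13,   14,    9,   18,
         12,   15,  102,  814,  597,    3,    0]), array([0.18 , 0.182, 0.184, 0.186, 0.188, 0.19 , 0.192, 0.194, 0.196,
       0.198, 0.2  , 0.202, 0.204, 0.206, 0.208, 0.21 , 0.212, 0.214,
       0.216, 0.218, 0.22 , 0.222, 0.224, 0.226, 0.228, 0.23 , 0.232,
       0.234, 0.236, 0.238, 0.24 , 0.242, 0.244, 0.246, 0.248, 0.25 ,
       0.252, 0.254, 0.256, 0.258, 0.26 ]))
dial ((425.2794494628906, 229.90708923339844), 64.44902801513672) (array([0.4249, 0.2305]), 96, 96, -88.4)
knobtop (array([0.4251, 0.2304]), 55, 14, 0.4)
tab (array([0.4476, 0.2095]), 53, 9, 66.1) 113
[0.4617 0.2325 0.2202]
[0.4618 0.2317 0.2205]
[0.4619 0.231  0.2205]
[0.4615 0.2294 0.2181]
[0.4608 0.2325 0.2194]
[0.4609 0.2317 0.2194]
[0.461  0.2309 0.2199]
[0.461  0.2301 0.2199]
[0.461  0.2294 0.2194]
[0.4603 0.2324 0.221 ]
0.199 (array([0.4294, 0.2307]), 143, 100, 2.9)
0.182 (array([0.4229, 0.221 ]), 156, 141, 2.8)
shutter (array([0.5314, 0.1698]), 222, 73, -87.1) [0.49043597 0.05979428 0.20300026] [0.57127695 0.28204589 0.20746165]
```

Emit:
{"method": "step_arm", "body": {
  "deltas": [
    [1, 0, 0, -0.003, -10],
    [1, 0, 0, -0.003, -20],
    [1, 0, 0, -0.003, -30],
    [1, 0, 0, -0.003, -40],
    [1, 0, 0, -0.003, -50],
    [1, 0, 0, -0.003, -60],
    [1, 0, 0, -0.003, -70],
    [1, 0, 0, -0.003, -80],
    [1, 0, 0, -0.003, -90],
    [1, 0, 0, -0.003, -100],
    [1, 0, 0, -0.003, -110],
    [1, 0, 0, -0.003, -120]
  ]
}}

```text
time_s: 5.5
tool_pos: [0.4241, 0.2304, 0.3314]
tool_rot: [-166.3, 90.0, -133.1]
force: [0.8, 0.2, 0.7]
grip_width: 0.0867
```

Emit:
{"method": "step_arm", "body": {
  "deltas": [
    [1, 0, 0, 0, -10],
    [1, 0, 0, 0, -20],
    [1, 0, 0, 0, -30],
    [1, 0, 0, 0, -40],
    [1, 0, 0, 0, -50],
    [1, 0, 0, 0, -59],
    [1, 0.045, 0, 0, -59],
    [1, 0.07, 0, 0, -59],
    [1, 0.09, 0, 0, -59],
    [1, 0.09, 0, 0, -59]
  ]
}}

```text
time_s: 6.75
tool_pos: [0.4232, 0.23, 0.2402]
tool_rot: [107.1, 89.8, -160.9]
force: [-0.5, -0.3, 0.3]
grip_width: 0.0873
```

Emit:
{"method": "step_arm", "body": {
  "deltas": [
    [0, 0, 0, 0, 0],
    [-0.6, 0, 0, 0, 0],
    [-1, 0, 0, 0, 0],
    [-1, 0, 0, 0, 0],
    [-1, 0, 0, 0, 0],
    [-1, 0, 0, 0, 0],
    [-1, 0, 0, 0, 0]
  ],
  "newtons": 30
}}

```text
time_s: 7.62
tool_pos: [0.4237, 0.2311, 0.2415]
tool_rot: [164.7, 90.0, -103.3]
force: [-0.5, -0.5, 0.3]
grip_width: 0.0251
```

```bash
python3 - <<'E'
from h import *
s,M,y=state(); print(s["time_s"],s["tool_pos"],y,s["qpos"].round(1),s["grip_width"],s["force"],s["wrist_torque"])
E
```

```text
7.625 [0.42372525 0.23111301 0.24148197] 91.9874917235103 [ 10.6  -0.8 -41.5 104.8  -0.5  75.8  61.2] 0.02505058608105902 [-0.46107332 -0.52950688  0.32625045] [ 0.12935338 -0.13313831 -0.02094092]
```

Emit:
{"method": "step_arm", "body": {
  "deltas": [
    [-1, 0, 0, 0, 0],
    [-1, 0, 0, 0, 0],
    [-1, 0, 0, 0, 0],
    [-1, 0, 0, 0, 8],
    [-1, 0, 0, 0, 17],
    [-1, 0, 0, 0, 26],
    [-1, 0, 0, 0, 35],
    [-1, 0, 0, 0, 44],
    [-1, 0, 0, 0, 53],
    [-1, 0, 0, 0, 62],
    [-1, 0, 0, 0, 70],
    [-1, 0, 0, 0, 73.5]
  ]
}}

```text
time_s: 9.12
tool_pos: [0.4238, 0.2301, 0.2415]
tool_rot: [-115.5, 89.9, -97.2]
force: [0.6, -5.3, 1.6]
grip_width: 0.0147
```

Emit:
{"method": "step_arm", "body": {
  "deltas": [
    [-1, 0, 0, 0, 0],
    [-1, 0, 0, 0, 0],
    [-1, 0, 0, 0, 0]
  ]
}}

```text
time_s: 9.5
tool_pos: [0.4238, 0.2301, 0.2415]
tool_rot: [-120.8, 89.9, -102.3]
force: [-0.7, -5.9, 2.5]
grip_width: 0.015
```

```bash
python3 - <<'E'
from h import *
s,M,y=state(); print(s["time_s"],s["tool_pos"],y,s["qpos"].round(1),s["grip_width"],s["force"],s["wrist_torque"])
E
```

```text
9.5 [0.42383112 0.23009079 0.24146638] 18.498092939795004 [ 11.2  -0.8 -42.1 104.8  -0.5  75.8 -12.2] 0.014957936054424447 [-0.72716785 -5.86782467  2.46225374] [-1.16361263  0.04547087 -0.13742875]
```

Emit:
{"method": "step_arm", "body": {
  "deltas": [
    [-0.3, 0, 0, 0, 0],
    [-0.3, 0, 0, 0, 0],
    [-0.3, 0, 0, 0, 0],
    [-0.3, -0.04, 0, 0, 0],
    [0, -0.1, 0, 0, 0],
    [0, -0.16, 0, 0, 0],
    [0, -0.16, 0, 0, 0]
  ]
}}

```text
time_s: 10.38
tool_pos: [0.4252, 0.2328, 0.4064]
tool_rot: [5.7, 89.5, 24.2]
force: [0.6, 0.1, -0.2]
grip_width: 0.0426
```

```bash
python3 - <<'E'
from h import *
s,M,y=state(); print(s["time_s"],s["tool_pos"],y,s["grip_width"])
m,p,d=cam("wrist"); P=cloud(m,d); 
z=P[...,2];X,Y=P[...,0],P[...,1]
near=np.hypot(X-.4245,Y-.2305)<.08
k=near&(z>.2515)&(z<.2585); print("knobtop",rect(P[k]))
k=near&(z>.2118)&(z<.2165); print("dial",rect(P[k]))
print("nose+tab",[ (np.round(np.median(P[r["pixels"]],0),4),round(r["p"],2),r["pixel"]) for r in regions_of("wrist","dial_tab")])
cx,cy=[int(v) for v in np.mean(np.argwhere(near),0)[::-1]]
cr=p[max(0,cy-75):cy+75,max(0,cx-100):cx+100]; save("w2",cr,4)
m,p,d=cam("top");P=cloud(m,d);z=P[...,2];X,Y=P[...,0],P[...,1]
k=(z>.238)&(z<.262)&(X>.36)&(X<.49)&(Y>.17)&(Y<.29); print("knob top cam",rect(P[k]))
k=(z>.202)&(z<.209)&(X>.5)&(Y>.1)&(Y<.3); print("shutter",rect(P[k]))
E
```

```text
10.375 [0.42516489 0.23284832 0.40639705] 18.547310275802314 0.04260533996908235
knobtop (array([0.4245, 0.2317]), 54, 14, -72.0)
dial (array([0.4246, 0.232 ]), 97, 97, 3.1)
nose+tab [(array([0.4384, 0.1906, 0.2203]), 0.37, [254.1, 206.4]), (array([ 0.472 , -0.11  ,  0.0168]), 0.37, [223.4, 313.0])]
knob top cam (array([0.4228, 0.23  ]), 56, 15, -71.7)
shutter (array([0.6149, 0.1976]), 222, 194, 2.0)
```

View pics/w2.png

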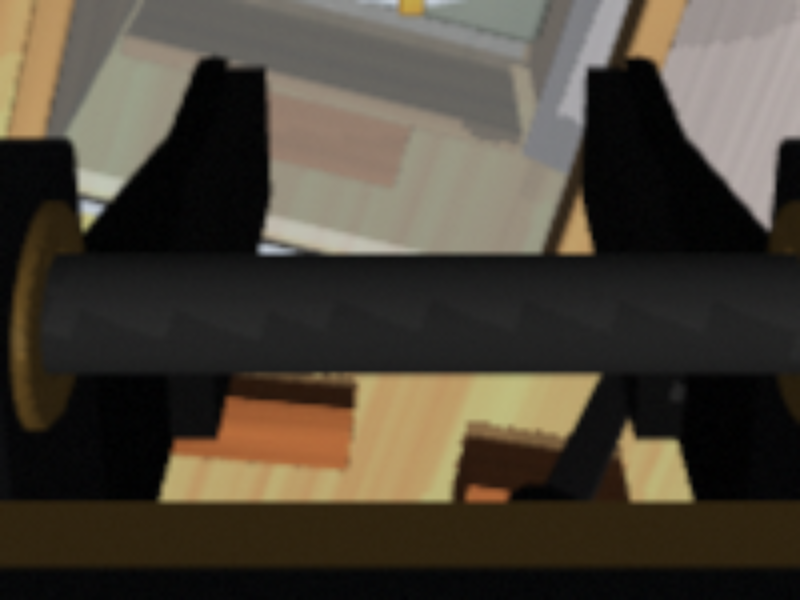

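Emit:
{"method": "step_arm", "body": {
  "deltas": [
    [-1, 0.02, -0.05, 0.021, 5],
    [-1, 0.04, -0.1, 0.042, 10],
    [-1, 0.06, -0.15, 0.063, 15.5],
    [-1, 0.07, -0.2, 0.083, 15.5],
    [-1, 0.07, -0.209, 0.088, 15.5],
    [-1, 0.11, -0.209, 0.088, 15.5],
    [-1, 0.15, -0.209, 0.088, 15.5],
    [-1, 0.166, -0.209, 0.088, 15.5],
    [-1, 0.166, -0.209, 0.088, 15.5]
  ]
}}

```text
time_s: 11.65
tool_pos: [0.5726, 0.0613, 0.2346]
tool_rot: [176.2, 89.9, 179.2]
force: [-1.3, 0.2, 0.1]
grip_width: 0.0007
```

Emit:
{"method": "step_arm", "body": {
  "deltas": [
    [-1, 0, 0, -0.015, 0],
    [-1, 0, 0, -0.03, 0],
    [-1, 0, 0, -0.045, 0],
    [-1, 0, 0, -0.06, 0],
    [-1, 0, 0, -0.07, 0],
    [-1, 0, 0, -0.078, 0],
    [-1, 0, 0, -0.082, 0],
    [-1, 0, 0, -0.082, 0]
  ]
}}

```text
time_s: 12.65
tool_pos: [0.497, 0.0568, 0.2387]
tool_rot: [0.9, 89.1, 3.8]
force: [12.7, 1.5, 2.4]
grip_width: 0.0002
```

```bash
python3 - <<'E'
from h import *
s,M,y=state(); print(s["time_s"],s["tool_pos"],y,s["grip_width"],s["force"])
m,p,d=cam("top"); save("t2",p);P=cloud(m,d);z=P[...,2];X,Y=P[...,0],P[...,1]
for r in regions_of("top","diverter_grip")[:2]:
    q=P[r["pixels"]]; print(r["p"],r["pixel"],np.median(q,0).round(3),q.min(0).round(3),q.max(0).round(3))
E
```

```text
12.65 [0.49696748 0.05682029 0.23866262] 2.9584325707016004 0.00018808462379025755 [12.72984766  1.45025105  2.36251579]
0.69 [162.1, 213.8] [0.573 0.207 0.143] [ 0.494 -0.016  0.082] [0.615 0.281 1.264]
```

View pics/t2.png

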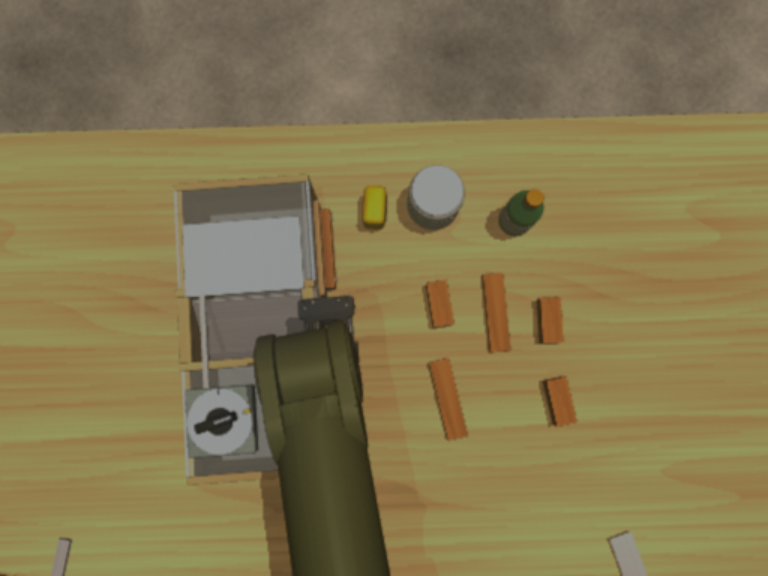

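The lever is at its -x stop (12.7 N reaction) and the mouth is open. The knob pointer is at the tab. The block that was at (567,300) has been knocked to about (551,320). Next I pick the nearest block.

Emit:
{"method": "step_arm", "body": {
  "deltas": [
    [-1, -0.02, 0, 0.025, 0],
    [0, -0.07, 0, 0.035, 8],
    [1, -0.07, -0.03, 0.05, 18],
    [1, -0.07, -0.07, 0.07, 28],
    [1, -0.07, -0.11, 0.09, 38],
    [1, -0.04, -0.15, 0.104, 48],
    [1, 0, -0.177, 0.104, 58],
    [1, 0.05, -0.177, 0.104, 68],
    [1, 0.1, -0.177, 0.104, 78],
    [1, 0.13, -0.177, 0.104, 86],
    [1, 0.13, -0.177, 0.104, 86],
    [1, 0.13, -0.177, 0.104, 86]
  ]
}}

```text
time_s: 14.25
tool_pos: [0.6054, -0.1148, 0.107]
tool_rot: [73.7, 89.9, -9.1]
force: [0.8, -0.2, -0.0]
grip_width: 0.0866
```

```bash
cat >> h.py <<'E'
C=np.array([.5646,.1924]);MOUTH=np.array([.5626,.1923])
def st(): 
    s,M,y=state(); print(round(s["time_s"],2),"pos",s["tool_pos"].round(4),"jaw",round(y,1),"q7",s["qpos"][6].round(1),"w",round(s["grip_width"],4),"F",s["force"].round(1))
E
python3 - <<'E'
from h import *
st(); go([.6038,-.1152,.023],97.3)
p,P=blanks(); z=P[...,2];X,Y=P[...,0],P[...,1]
k=(z>.2)&(z<.3)&(Y<.085)&(Y>.02)&(X>.35)&(X<.8); print("lever",rect(P[k]),P[k].min(0).round(3),P[k].max(0).round(3))
E
```

```text
14.25 pos [ 0.6054 -0.1148  0.107 ] jaw -82.9 q7 -79.8 w 0.0866 F [ 0.8 -0.2 -0. ]
go [ 0.604 -0.115  0.023] shift [ 0.084  -0.0018  0.0002] turn -0.2 q7 -79.8
('block', (array([ 0.569, -0.309]), 78, 37, 0.7), 0.035)
('block', (array([ 0.4277, -0.3183]), 80, 38, 11.0), 0.035)
lever (array([0.4837, 0.0597]), 61, 38, 9.9) [0.455 0.039 0.2  ] [0.511 0.084 0.246]
```

Emit:
{"method": "step_arm", "body": {
  "deltas": [
    [1, 0.05, -0.002, 0, 0],
    [1, 0.082, -0.002, 0, 0],
    [1, 0.084, -0.002, 0, 0],
    [-1, 0.084, -0.002, 0, 0],
    [-1, 0.084, -0.002, 0, 0],
    [-1, 0.084, -0.002, 0, 0],
    [-1, 0.084, -0.002, 0, 0],
    [-1, 0.084, -0.002, 0, 0],
    [-1, 0.084, -0.002, 0, 0],
    [-1, 0.084, -0.002, 0, 0],
    [-1, 0.03, -0.002, 0, 0],
    [-1, -0.03, -0.002, 0, 0]
  ],
  "newtons": 25
}}

```text
time_s: 15.8
tool_pos: [0.6015, -0.1148, 0.1353]
tool_rot: [-111.9, 89.8, 165.1]
force: [1.3, -0.3, -0.5]
grip_width: 0.0358
```

```bash
python3 - <<'E'
from h import *
st(); go([*MOUTH,.225],3); 
E
```

```text
15.8 pos [ 0.6015 -0.1148  0.1353] jaw -83.0 q7 -79.4 w 0.0358 F [ 1.3 -0.3 -0.5]
go [0.563 0.192 0.225] shift [-0.0893 -0.0015 -0.3097] turn -86.0 q7 -79.4
```

Emit:
{"method": "step_arm", "body": {
  "deltas": [
    [-1, -0.05, 0, -0.01, -8],
    [-1, -0.1, 0, -0.04, -18],
    [-1, -0.14, 0, -0.08, -28],
    [-1, -0.14, 0, -0.13, -38],
    [-1, -0.14, 0, -0.18, -48],
    [-1, -0.14, 0, -0.23, -58],
    [-1, -0.14, 0, -0.28, -68],
    [-1, -0.14, -0.001, -0.308, -78],
    [-1, -0.14, -0.001, -0.31, -86],
    [-1, -0.12, -0.001, -0.31, -86],
    [-1, -0.094, -0.001, -0.31, -86],
    [-1, -0.094, -0.001, -0.31, -86]
  ]
}}

```text
time_s: 17.3
tool_pos: [0.5624, 0.1907, 0.226]
tool_rot: [-162.5, 89.6, -159.7]
force: [0.2, -0.0, -0.9]
grip_width: 0.0359
```

```bash
python3 - <<'E'
from h import *
st(); go([*MOUTH,.225],3)
m,p,d=cam("wrist"); save("w3",p)
m,p,d=cam("top"); P=cloud(m,d);z=P[...,2];X,Y=P[...,0],P[...,1]
k=(z>.202)&(z<.209)&(X>.6)&(Y>.1)&(Y<.3); print("shutter",rect(P[k]),P[k].min(0).round(3))
E
```

```text
17.3 pos [0.5624 0.1907 0.226 ] jaw 2.8 q7 -26.0 w 0.0359 F [ 0.2 -0.  -0.9]
go [0.563 0.192 0.225] shift [0.001  0.0016 0.0003] turn -0.2 q7 -26.0
shutter (array([0.6689, 0.1969]), 181, 112, -87.1) [0.615 0.104 0.202]
```

View pics/w3.png

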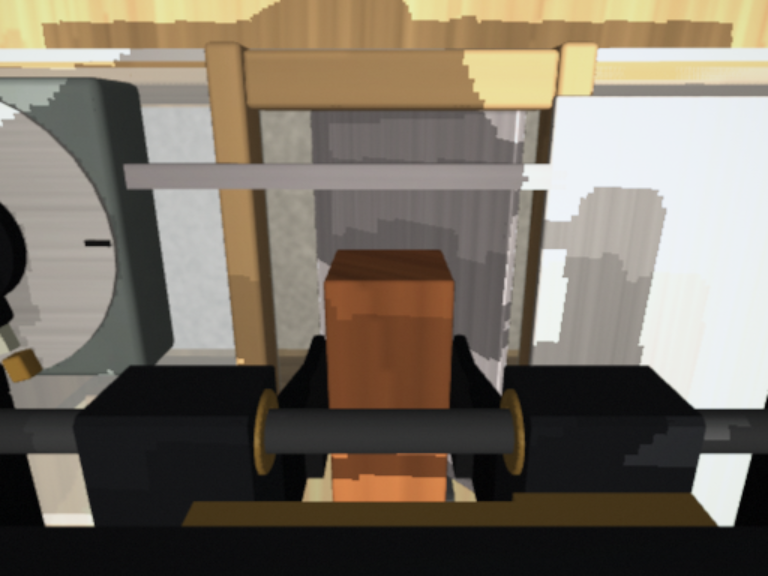

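Emit:
{"method": "step_arm", "body": {
  "deltas": [
    [0.2, 0, 0, 0, 0],
    [0.2, 0, 0, 0, 0],
    [0.2, 0, 0, 0, 0],
    [0.2, 0, 0, 0, 0],
    [0.2, -0.05, 0, 0, 0],
    [0.6, -0.07, -0.03, -0.001, 4],
    [1, -0.07, -0.08, -0.003, 14],
    [1, -0.07, -0.135, -0.005, 24],
    [1, -0.07, -0.19, -0.007, 34],
    [1, -0.07, -0.245, -0.009, 44],
    [1, -0.05, -0.3, -0.011, 54],
    [1, 0, -0.35, -0.013, 64]
  ]
}}

```text
time_s: 18.9
tool_pos: [0.5704, -0.155, 0.237]
tool_rot: [37.4, 89.7, -24.1]
force: [0.1, 0.6, -0.3]
grip_width: 0.0868
```

```bash
python3 - <<'E'
from h import *
st()
p,P=blanks(); z=P[...,2];X,Y=P[...,0],P[...,1]
go([.569,-.309,.1],-89.3)
save("t3",p[130:320,90:290],3)
k=(z>.195)&(z<.225)&(X>.515)&(X<.605)&(Y>.11)&(Y<.28); print("rod?",np.round(P[k][::max(1,k.sum()//12)],3))
k=(z>.03)&(z<.16)&(X>.34)&(X<.5)&(Y>.1)&(Y<.28); print("tray pts", np.histogram(z[k],bins=8))
k=(z>.028)&(z<.06)&(X>.34)&(X<.5)&(Y>.1)&(Y<.28); print(k.sum() and rect(P[k]))
E
```

```text
18.9 pos [ 0.5704 -0.155   0.237 ] jaw -61.5 q7 -52.2 w 0.0868 F [ 0.1  0.6 -0.3]
('block', (array([ 0.4274, -0.3341]), 80, 22, -4.5), 0.035)
('slat', (array([ 0.4366, -0.125 ]), 139, 36, 11.8), 0.017)
go [ 0.569 -0.309  0.1  ] shift [ 0.1289 -0.0641  0.1317] turn 27.1 q7 -52.4
rod? [[0.605 0.279 0.196]
 [0.594 0.259 0.205]
 [0.585 0.259 0.203]
 [0.576 0.259 0.203]
 [0.568 0.279 0.196]
 [0.56  0.254 0.206]
 [0.551 0.257 0.203]
 [0.543 0.279 0.197]
 [0.536 0.258 0.206]
 [0.529 0.257 0.202]
 [0.522 0.257 0.201]
 [0.516 0.131 0.197]
 [0.515 0.166 0.196]]
tray pts (array([0, 0, 0, 0, 0, 0, 0, 0]), array([0.   , 0.125, 0.25 , 0.375, 0.5  , 0.625, 0.75 , 0.875, 1.   ]))
0
```

View pics/t3.png

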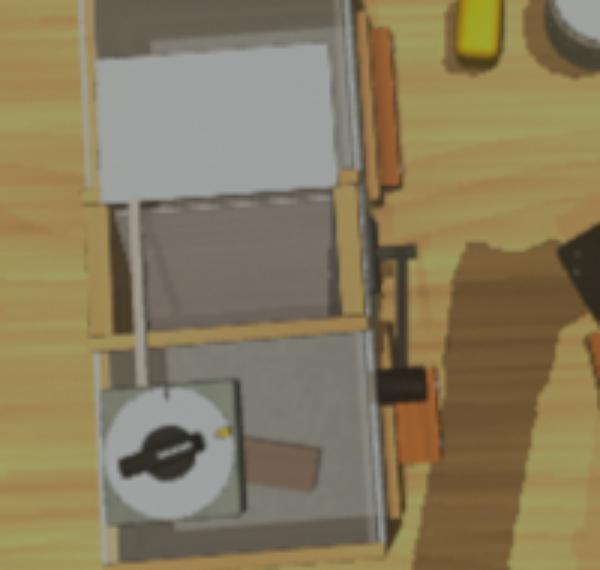

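Block 1 lies in the block tray. The shutter's pull rod crosses the mouth at y≈0.257, so the slats will have to go in about 13 mm off-centre. Now block 2.

Emit:
{"method": "step_arm", "body": {
  "deltas": [
    [1, 0.02, -0.02, 0.045, 9],
    [1, 0.06, -0.042, 0.088, 18],
    [1, 0.1, -0.064, 0.132, 27],
    [1, 0.129, -0.064, 0.132, 27],
    [1, 0.129, -0.064, 0.132, 27]
  ]
}}

```text
time_s: 19.58
tool_pos: [0.5751, -0.2974, 0.1033]
tool_rot: [-122.8, 89.6, 149.2]
force: [-0.1, 0.8, -0.6]
grip_width: 0.0872
```

```bash
python3 - <<'E'
from h import *
st()
m,p,d=cam("wrist"); P=cloud(m,d); z=P[...,2]
k=(z>.03)&(z<.042)&(np.hypot(P[...,0]-.569,P[...,1]+.309)<.06); print(rect(P[k]),k.sum())
go([.569,-.309,.023],-89.3)
E
```

```text
19.57 pos [ 0.5751 -0.2974  0.1033] jaw -88.0 q7 -66.9 w 0.0872 F [-0.1  0.8 -0.6]
(array([ 0.5702, -0.3097]), 81, 36, 0.1) 5694
go [ 0.569 -0.309  0.023] shift [ 0.0827 -0.0081  0.0117] turn 1.4 q7 -66.9
```

Emit:
{"method": "step_arm", "body": {
  "deltas": [
    [1, 0.03, -0.006, 0.011, 1.5],
    [1, 0.075, -0.007, 0.011, 1.5],
    [1, 0.081, -0.007, 0.011, 1.5],
    [-1, 0.081, -0.007, 0.011, 1.5],
    [-1, 0.081, -0.007, 0.011, 1.5],
    [-1, 0.081, -0.007, 0.011, 1.5],
    [-1, 0.081, -0.007, 0.011, 1.5],
    [-1, 0.081, -0.007, 0.011, 1.5],
    [-1, 0.081, -0.007, 0.011, 1.5],
    [-1, 0.081, -0.007, 0.011, 1.5],
    [-1, 0.03, -0.007, 0.011, 1.5],
    [-1, -0.03, -0.007, 0.011, 1.5]
  ],
  "newtons": 25
}}

```text
time_s: 21.12
tool_pos: [0.5693, -0.309, 0.1358]
tool_rot: [-119.2, 89.8, 151.3]
force: [1.6, -1.5, -0.7]
grip_width: 0.036
```

```bash
python3 - <<'E'
from h import *
st(); go([*MOUTH,.225],3); go([*(MOUTH+[0,-.12]),.3],3)
E
```

```text
21.12 pos [ 0.5693 -0.309   0.1358] jaw -89.5 q7 -66.9 w 0.036 F [ 1.6 -1.5 -0.7]
go [0.563 0.192 0.225] shift [-0.0882 -0.0028 -0.5015] turn 87.5 q7 -66.9
go [0.563 0.072 0.3  ] shift [-0.1634 -0.004  -0.3816] turn 87.5 q7 -66.9
```

Emit:
{"method": "step_arm", "body": {
  "deltas": [
    [-1, -0.04, 0, -0.03, -9],
    [-1, -0.08, 0, -0.08, -19],
    [-1, -0.11, 0, -0.13, -29],
    [-1, -0.14, 0, -0.18, -39],
    [-1, -0.14, -0.001, -0.235, -49],
    [-1, -0.14, -0.001, -0.29, -59],
    [-1, -0.14, -0.002, -0.345, -69],
    [-1, -0.14, -0.002, -0.4, -79],
    [-1, -0.14, -0.002, -0.455, -89],
    [-1, -0.14, -0.003, -0.501, -92.5],
    [-1, -0.12, -0.003, -0.502, -92.5],
    [-1, -0.091, -0.003, -0.502, -92.5]
  ]
}}

```text
time_s: 22.62
tool_pos: [0.5636, 0.1925, 0.2268]
tool_rot: [-20.4, 89.9, -17.3]
force: [1.1, -0.7, -1.8]
grip_width: 0.0354
```

Emit:
{"method": "step_arm", "body": {
  "deltas": [
    [-1, 0, 0, 0, 0],
    [-1, 0, 0, 0, 0]
  ]
}}

```text
time_s: 22.88
tool_pos: [0.5637, 0.1916, 0.2279]
tool_rot: [-14.8, 90.0, -11.9]
force: [-0.4, -0.7, -0.8]
grip_width: 0.0358
```

```bash
python3 - <<'E'
from h import *
st(); go([*MOUTH,.225],3); blanks()
go([.4277,-.3185,.1],-79.5,90)
E
```

```text
22.88 pos [0.5637 0.1916 0.2279] jaw 2.9 q7 -26.1 w 0.0358 F [-0.4 -0.7 -0.8]
go [0.563 0.192 0.225] shift [ 0.0029  0.0007 -0.0011] turn -0.1 q7 -26.1
('block', (array([ 0.4277, -0.3188]), 80, 37, 10.2), 0.035)
('slat', (array([ 0.587 , -0.2169]), 139, 37, 2.9), 0.017)
('slat', (array([ 0.4368, -0.1248]), 139, 36, 11.8), 0.017)
go [ 0.428 -0.318  0.1  ] shift [ 0.1281 -0.5029 -0.1623] turn 82.4 q7 -26.1
```

Emit:
{"method": "step_arm", "body": {
  "deltas": [
    [0.2, 0, 0, 0, 0],
    [0.2, 0, 0, 0, 0],
    [0.2, 0, 0, 0, 0],
    [0.2, 0, 0, 0, 0],
    [0.2, -0.05, 0, 0, 0],
    [0.6, -0.07, -0.03, -0.01, 4],
    [1, -0.07, -0.08, -0.026, 14],
    [1, -0.07, -0.135, -0.044, 24],
    [1, -0.07, -0.19, -0.061, 34],
    [1, -0.07, -0.245, -0.079, 44],
    [1, -0.05, -0.3, -0.097, 54],
    [1, -0.02, -0.35, -0.113, 64]
  ]
}}

```text
time_s: 24.42
tool_pos: [0.4685, -0.1653, 0.248]
tool_rot: [29.7, 89.8, -31.6]
force: [1.3, -0.6, -0.5]
grip_width: 0.0871
```

```bash
python3 - <<'E'
from h import *
st(); go([.4277,-.3188,.1],-79.8)
m,p,d=cam("top"); save("t4",p[130:320,90:290],3)
E
```

```text
24.43 pos [ 0.4685 -0.1653  0.248 ] jaw -61.4 q7 -45.0 w 0.0871 F [ 1.3 -0.6 -0.5]
go [ 0.428 -0.319  0.1  ] shift [ 0.1482 -0.1096  0.1147] turn 18.4 q7 -45.0
```

Emit:
{"method": "step_arm", "body": {
  "deltas": [
    [1, 0.02, -0.036, 0.038, 6],
    [1, 0.06, -0.073, 0.076, 12],
    [1, 0.1, -0.109, 0.114, 18.4],
    [1, 0.148, -0.11, 0.115, 18.4],
    [1, 0.148, -0.11, 0.115, 18.4],
    [1, 0.148, -0.11, 0.115, 18.4]
  ]
}}

```text
time_s: 25.22
tool_pos: [0.4297, -0.3164, 0.1011]
tool_rot: [58.7, 89.9, -20.6]
force: [0.1, 0.2, 0.0]
grip_width: 0.087
```

```bash
python3 - <<'E'
from h import *
st(); go([.4277,-.3188,.023],-79.8)
E
```

```text
25.23 pos [ 0.4297 -0.3164  0.1011] jaw -79.3 q7 -47.9 w 0.087 F [0.1 0.2 0. ]
go [ 0.428 -0.319  0.023] shift [ 0.0781 -0.0026  0.0019] turn 0.5 q7 -47.9
```

View pics/t4.png

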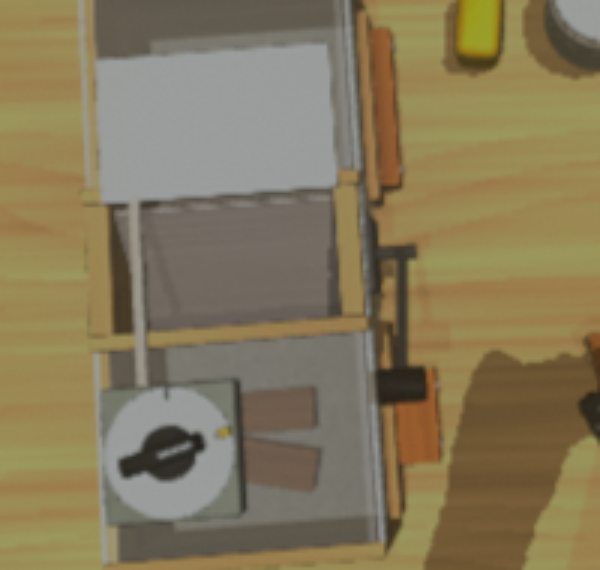

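Emit:
{"method": "step_arm", "body": {
  "deltas": [
    [1, 0.03, -0.003, 0.002, 0.5],
    [1, 0.075, -0.003, 0.002, 0.5],
    [1, 0.078, -0.003, 0.002, 0.5],
    [-1, 0.078, -0.003, 0.002, 0.5],
    [-1, 0.078, -0.003, 0.002, 0.5],
    [-1, 0.078, -0.003, 0.002, 0.5],
    [-1, 0.078, -0.003, 0.002, 0.5],
    [-1, 0.078, -0.003, 0.002, 0.5],
    [-1, 0.078, -0.003, 0.002, 0.5],
    [-1, 0.078, -0.003, 0.002, 0.5],
    [-1, 0.03, -0.003, 0.002, 0.5],
    [-1, -0.03, -0.003, 0.002, 0.5]
  ],
  "newtons": 25
}}

```text
time_s: 26.72
tool_pos: [0.4243, -0.3185, 0.1289]
tool_rot: [-138.5, 89.8, 141.5]
force: [0.9, -0.8, -1.4]
grip_width: 0.036
```

```bash
python3 - <<'E'
from h import *
st(); go([*MOUTH,.225],3,-90)
E
```

```text
26.73 pos [ 0.4243 -0.3185  0.1289] jaw -79.9 q7 -47.6 w 0.036 F [ 0.9 -0.8 -1.4]
go [0.563 0.192 0.225] shift [-0.0952  0.2254 -0.479 ] turn -82.9 q7 -47.6
```

Emit:
{"method": "step_arm", "body": {
  "deltas": [
    [-1, -0.04, 0.014, -0.03, -8],
    [-1, -0.08, 0.035, -0.075, -18],
    [-1, -0.12, 0.056, -0.12, -28],
    [-1, -0.15, 0.08, -0.17, -38],
    [-1, -0.16, 0.104, -0.221, -48],
    [-1, -0.16, 0.128, -0.272, -58],
    [-1, -0.16, 0.152, -0.323, -68],
    [-1, -0.16, 0.176, -0.374, -78],
    [-1, -0.16, 0.2, -0.425, -83],
    [-1, -0.16, 0.225, -0.479, -83],
    [-1, -0.14, 0.225, -0.479, -83],
    [-1, -0.097, 0.225, -0.479, -83]
  ]
}}

```text
time_s: 28.22
tool_pos: [0.5641, 0.1923, 0.2264]
tool_rot: [7.5, 89.8, 10.7]
force: [-0.7, -0.3, -1.6]
grip_width: 0.0361
```

Emit:
{"method": "step_arm", "body": {
  "deltas": [
    [-1, 0, 0, 0, 0],
    [-1, 0, 0, 0, 0]
  ]
}}

```text
time_s: 28.48
tool_pos: [0.5637, 0.1909, 0.2274]
tool_rot: [-9.1, 89.9, -6.1]
force: [0.2, -0.2, -1.2]
grip_width: 0.0359
```

```bash
python3 - <<'E'
from h import *
st(); go([*MOUTH,.225],3)
E
```

```text
28.48 pos [0.5637 0.1909 0.2274] jaw 3.0 q7 -26.1 w 0.0359 F [ 0.2 -0.2 -1.2]
go [0.563 0.192 0.225] shift [ 0.0024  0.0015 -0.001 ] turn 0.0 q7 -26.1
```

Emit:
{"method": "step_arm", "body": {
  "deltas": [
    [0.2, 0, 0, 0, 0],
    [0.2, 0, 0, 0, 0],
    [0.2, 0, 0, 0, 0],
    [0.2, 0, 0, 0, 0],
    [0.2, -0.05, 0, 0, 0],
    [0, -0.08, -0.01, -0.01, 0],
    [-1, -0.08, -0.045, -0.048, 0],
    [-1, -0.08, -0.085, -0.09, 0],
    [-1, -0.08, -0.128, -0.14, 0],
    [-1, -0.08, -0.128, -0.14, 0]
  ]
}}

```text
time_s: 29.72
tool_pos: [0.4282, 0.0529, 0.3067]
tool_rot: [-78.2, 89.8, -75.5]
force: [1.1, 0.3, -0.4]
grip_width: 0.0115
```

```bash
python3 - <<'E'
from h import *
st(); go([.43,.0555,.24],3)
m,p,d=cam("scene"); save("s5",p[130:320,210:410],3)
m,p,d=cam("top");P=cloud(m,d)
for r in regions_of("scene","block1"): print("scene",round(r["p"],2),r["pixel"])
for r in regions_of("top","block1"): print("top",round(r["p"],2),r["pixel"])
E
```

```text
29.73 pos [0.4282 0.0529 0.3067] jaw 2.7 q7 -1.8 w 0.0115 F [ 1.1  0.3 -0.4]
go [0.43  0.056 0.24 ] shift [0.0667 0.0028 0.0019] turn -0.3 q7 -1.8
scene 0.73 [184.1, 236.6]
scene 0.68 [324.1, 218.0]
scene 0.43 [313.9, 221.4]
```

View pics/s5.png

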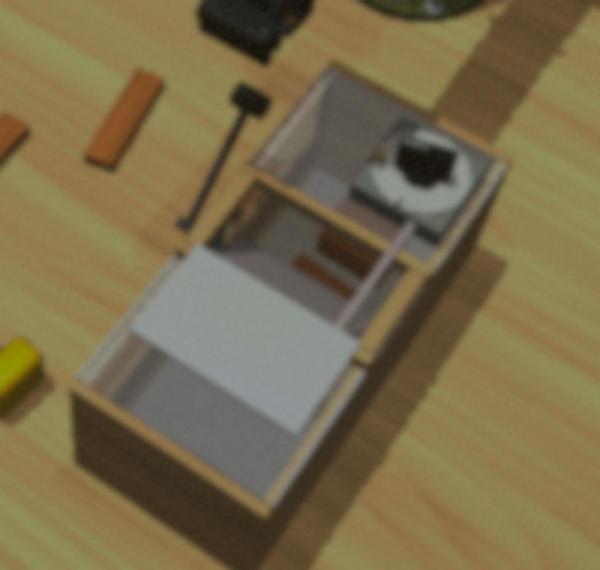

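```bash
python3 - <<'E'
from h import *
m,p,d=cam("top"); save("t6",p[150:330,80:280],3)
E
```

```text
(no output)
```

View pics/t6.png

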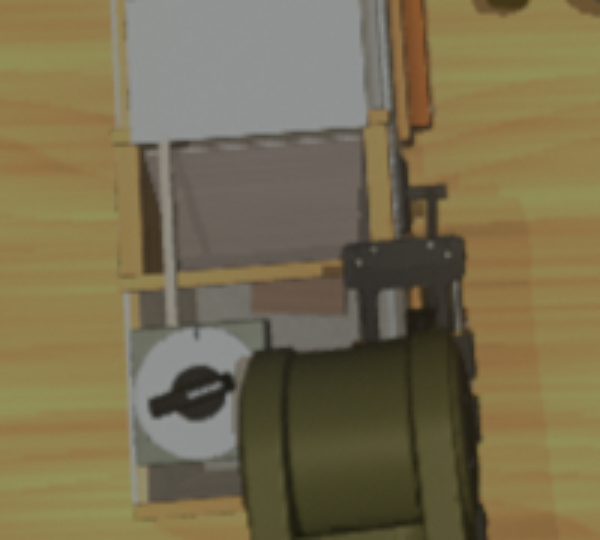

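Emit:
{"method": "step_arm", "body": {
  "deltas": [
    [-1, 0.03, 0.003, 0.001, 0.3],
    [-1, 0.064, 0.003, 0.001, 0.3],
    [-1, 0.064, 0.003, 0.001, 0.3],
    [-1, 0.064, 0.003, 0.002, 0.3]
  ]
}}

```text
time_s: 30.48
tool_pos: [0.433, 0.0601, 0.2434]
tool_rot: [34.9, 89.9, 37.7]
force: [1.4, -0.7, 0.1]
grip_width: 0.0005
```

Emit:
{"method": "step_arm", "body": {
  "deltas": [
    [-1, 0, 0, 0.025, 0],
    [-1, 0, 0, 0.05, 0],
    [-1, 0, 0, 0.075, 0],
    [-1, 0, 0, 0.1, 0],
    [-1, 0, 0, 0.125, 0],
    [-1, 0, 0, 0.15, 0],
    [-1, 0, 0, 0.175, 0],
    [-1, 0, 0, 0.195, 0],
    [-1, 0, 0, 0.21, 0],
    [-1, 0, 0, 0.217, 0],
    [-1, 0, 0, 0.22, 0],
    [-1, 0, 0, 0.22, 0]
  ]
}}

```text
time_s: 31.98
tool_pos: [0.6509, 0.0699, 0.243]
tool_rot: [-162.2, 89.9, -159.4]
force: [-4.1, -1.0, 3.5]
grip_width: 0.0003
```

```bash
python3 - <<'E'
from h import *
st(); blanks(); go([.55,.06,.33],3); go([.587,-.217,.1],-87); go([.4367,-.1249,.1],-78)
E
```

```text
31.98 pos [0.6509 0.0699 0.243 ] jaw 2.8 q7 -14.7 w 0.0003 F [-4.1 -1.   3.5]
('slat', (array([ 0.5872, -0.2167]), 140, 37, 2.9), 0.017)
('slat', (array([ 0.4369, -0.1248]), 139, 36, 11.9), 0.017)
go [0.55 0.06 0.33] shift [-0.0868 -0.0051 -0.1014] turn -0.2 q7 -14.7
go [ 0.587 -0.217  0.1  ] shift [ 0.1433 -0.2834 -0.0775] turn 89.8 q7 -14.7
go [ 0.437 -0.125  0.1  ] shift [ 0.1435 -0.1841 -0.2232] turn 80.8 q7 -14.7
```

Emit:
{"method": "step_arm", "body": {
  "deltas": [
    [-1, 0, 0, 0.004, 0],
    [-1, 0, 0, 0.006, 0],
    [-1, 0, 0, 0.006, 0]
  ]
}}

```text
time_s: 32.4
tool_pos: [0.6519, 0.0701, 0.2427]
tool_rot: [-170.3, 89.2, -167.5]
force: [-19.0, -2.9, 9.7]
grip_width: 0.0006
```

Emit:
{"method": "step_arm", "body": {
  "deltas": [
    [-1, 0, 0, -0.03, 0],
    [0, -0.05, 0, -0.04, 0],
    [1, -0.08, -0.04, -0.05, 9],
    [1, -0.08, -0.08, -0.06, 18],
    [1, -0.08, -0.13, -0.07, 28],
    [1, -0.08, -0.18, -0.08, 38],
    [1, -0.05, -0.23, -0.084, 48],
    [1, 0, -0.28, -0.084, 58],
    [1, 0.05, -0.283, -0.084, 68],
    [1, 0.1, -0.283, -0.084, 78],
    [1, 0.14, -0.283, -0.084, 88],
    [1, 0.14, -0.283, -0.084, 90]
  ]
}}

```text
time_s: 33.9
tool_pos: [0.5856, -0.2159, 0.0994]
tool_rot: [-111.5, 89.7, 161.3]
force: [-0.3, -0.1, 0.6]
grip_width: 0.0861
```

```bash
python3 - <<'E'
from h import *
st(); 
p,P=blanks(); z=P[...,2];X,Y=P[...,0],P[...,1]
k=(z>.2)&(z<.3)&(Y<.09)&(Y>.02)&(X>.35)&(X<.8); print("lever",rect(P[k]),P[k].min(0).round(3),P[k].max(0).round(3))
go([.5872,-.2167,.022],-87.1)
save("t7",p[130:320,80:280],3)
E
```

```text
33.9 pos [ 0.5856 -0.2159  0.0994] jaw -87.2 q7 -74.5 w 0.0861 F [-0.3 -0.1  0.6]
('slat', (array([ 0.5382, -0.2192]), 42, 36, 3.0), 0.017)
('slat', (array([ 0.4369, -0.1248]), 139, 36, 11.8), 0.017)
lever (array([0.6012, 0.0706]), 174, 35, -3.2) [0.515 0.049 0.2  ] [0.688 0.09  0.247]
go [ 0.587 -0.217  0.022] shift [ 0.0802 -0.0004  0.0003] turn -0.1 q7 -74.4
```

View pics/t7.png

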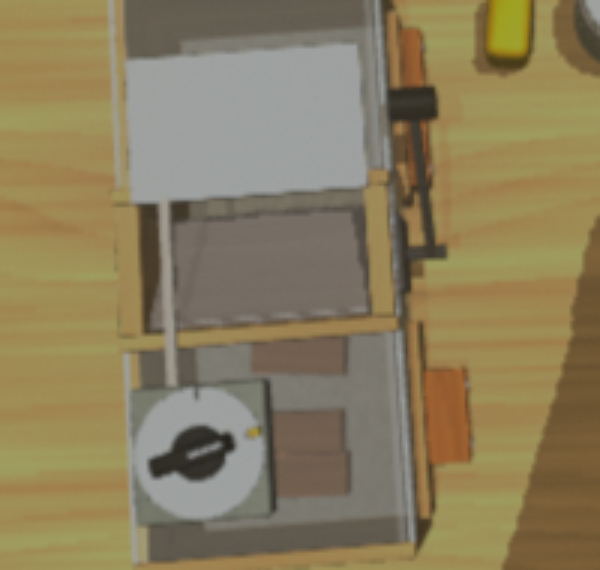

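Lever at the +x stop, all three blocks in the block tray. Now the slats.

Emit:
{"method": "step_arm", "body": {
  "deltas": [
    [1, 0.03, 0, 0, 0],
    [1, 0.07, 0, 0, 0],
    [1, 0.077, 0, 0, 0],
    [-1, 0.077, 0, 0, 0],
    [-1, 0.077, 0, 0, 0],
    [-1, 0.077, 0, 0, 0],
    [-1, 0.077, 0, 0, 0],
    [-1, 0.077, 0, 0, 0],
    [-1, 0.077, 0, 0, 0],
    [-1, 0.077, 0, 0, 0],
    [-1, 0.03, 0, 0, 0],
    [-1, -0.03, 0, 0, 0]
  ],
  "newtons": 25
}}

```text
time_s: 35.45
tool_pos: [0.5862, -0.216, 0.1315]
tool_rot: [-115.2, 89.7, 157.6]
force: [1.4, -0.6, -0.8]
grip_width: 0.0353
```

```bash
python3 - <<'E'
from h import *
st(); t=C+np.array([-.002*1+.013*.0523,-.013]); print(t); go([*t,.24],3,-90)
E
```

```text
35.45 pos [ 0.5862 -0.216   0.1315] jaw -87.2 q7 -74.1 w 0.0353 F [ 1.4 -0.6 -0.8]
[0.5632799 0.1794   ]
go [0.563 0.179 0.24 ] shift [-0.1077 -0.0041 -0.3962] turn -90.2 q7 -74.1
```

Emit:
{"method": "step_arm", "body": {
  "deltas": [
    [-1, -0.05, 0, -0.01, -9],
    [-1, -0.1, 0, -0.04, -19],
    [-1, -0.15, 0, -0.08, -29],
    [-1, -0.17, 0, -0.13, -39],
    [-1, -0.17, -0.001, -0.18, -49],
    [-1, -0.17, -0.002, -0.235, -59],
    [-1, -0.17, -0.003, -0.29, -69],
    [-1, -0.17, -0.004, -0.345, -79],
    [-1, -0.17, -0.004, -0.39, -89],
    [-1, -0.16, -0.004, -0.396, -90.2],
    [-1, -0.113, -0.004, -0.396, -90.2],
    [-1, -0.113, -0.004, -0.396, -90.2]
  ]
}}

```text
time_s: 36.95
tool_pos: [0.5624, 0.1764, 0.2414]
tool_rot: [-161.1, 89.5, -158.3]
force: [-0.2, 0.1, -1.1]
grip_width: 0.0358
```

```bash
python3 - <<'E'
from h import *
st()
m,p,d=cam("wrist"); P=cloud(m,d); z=P[...,2];X,Y=P[...,0],P[...,1]; save("w8",p)
s,M,_=state(); zt=s["tool_pos"][2]
k=(z>.215)&(z<.25)&(abs(X-.563)<.03)&(Y>.2); print("slat far end",k.sum() and (P[k].min(0).round(4),P[k].max(0).round(4)))
k=(z>.196)&(z<.21)&(X>.52)&(X<.535)&(Y>.2)&(Y<.27); print("rod",k.sum() and (P[k].min(0).round(4),P[k].max(0).round(4)))
m,p,d=cam("top"); P=cloud(m,d); z=P[...,2];X,Y=P[...,0],P[...,1]
k=(z>.196)&(z<.21)&(X>.52)&(X<.535)&(Y>.235)&(Y<.27); print("rod top",k.sum() and (P[k].min(0).round(4),P[k].max(0).round(4)))
k=(z>.192)&(z<.208)&(X>.525)&(X<.6)&(Y>.08)&(Y<.13); print("front collar",k.sum() and (P[k].min(0).round(4),P[k].max(0).round(4)))
k=(z>.212)&(z<.24)&(X>.525)&(X<.6)&(Y>.08)&(Y<.16); print("slat near end",k.sum() and (P[k].min(0).round(4),P[k].max(0).round(4)))
E
```

```text
36.95 pos [0.5624 0.1764 0.2414] jaw 2.9 q7 -24.7 w 0.0358 F [-0.2  0.1 -1.1]
slat far end (array([0.5419, 0.2   , 0.2183]), array([0.5801, 0.2482, 0.2358]))
rod (array([0.52  , 0.2517, 0.2018]), array([0.5349, 0.2599, 0.2058]))
rod top 0
front collar (array([0.5265, 0.0863, 0.1923]), array([0.5998, 0.1076, 0.2035]))
slat near end (array([0.5466, 0.107 , 0.218 ]), array([0.5837, 0.1566, 0.24  ]))
```

View pics/w8.png

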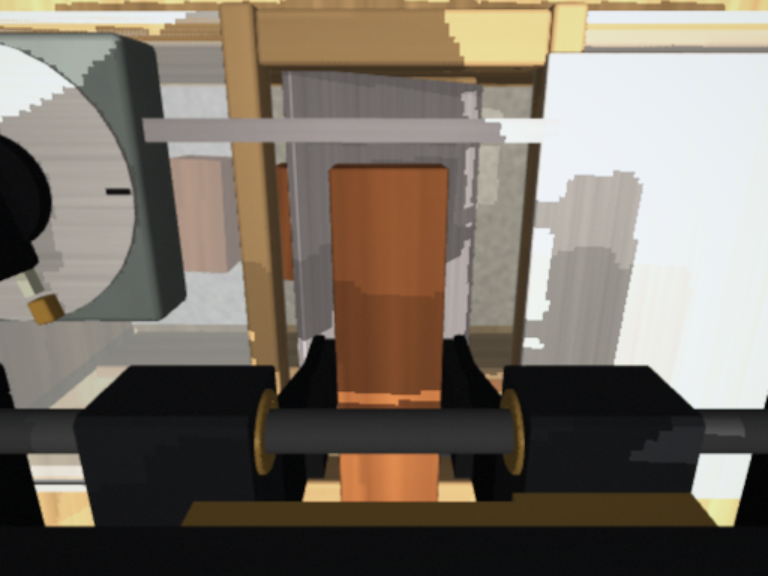

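Emit:
{"method": "step_arm", "body": {
  "deltas": [
    [-1, 0, 0.0025, 0, 0],
    [-1, 0.01, 0.0025, 0, 0],
    [-1, 0.02, 0.0025, 0, 0],
    [-1, 0.029, 0.0025, 0, 0],
    [-1, 0.029, 0.0025, 0, 0]
  ]
}}

```text
time_s: 37.67
tool_pos: [0.5637, 0.181, 0.2151]
tool_rot: [-166.7, 89.9, -163.7]
force: [-0.4, 0.3, -0.7]
grip_width: 0.0355
```

```bash
python3 - <<'E'
from h import *
st()
m,p,d=cam("wrist"); save("w9",p[20:220,150:400],3)
P=cloud(m,d); z=P[...,2];X,Y=P[...,0],P[...,1]
k=(z>.19)&(z<.216)&(abs(X-.563)<.014)&(Y>.2); y=np.sort(Y[k]); print(np.histogram(y,bins=np.arange(.236,.29,.002)))
E
```

```text
37.67 pos [0.5637 0.181  0.2151] jaw 3.0 q7 -25.5 w 0.0355 F [-0.4  0.3 -0.7]
(array([263, 269, 270, 266, 278, 278, 286, 340, 171, 273, 284, 288, 246,
        10,   0,   0,   0,   0,   0,   0,   0, 310, 313, 313, 312, 328]), array([0.236, 0.238, 0.24 , 0.242, 0.244, 0.246, 0.248, 0.25 , 0.252,
       0.254, 0.256, 0.258, 0.26 , 0.262, 0.264, 0.266, 0.268, 0.27 ,
       0.272, 0.274, 0.276, 0.278, 0.28 , 0.282, 0.284, 0.286, 0.288]))
```

Emit:
{"method": "step_arm", "body": {
  "deltas": [
    [-1, 0.003, -0.0015, 0, 0],
    [-1, 0.003, -0.0015, 0, 0],
    [0.1, 0.003, -0.0015, 0, 0],
    [0.1, 0.003, -0.0015, 0, 0],
    [0.1, 0.003, -0.0015, 0, 0],
    [0.1, 0.003, -0.0015, 0, 0],
    [0.1, -0.04, -0.0015, 0, 0],
    [0.1, -0.09, -0.0015, 0, 0]
  ]
}}

```text
time_s: 38.72
tool_pos: [0.5639, 0.1796, 0.3066]
tool_rot: [-168.9, 89.9, -165.9]
force: [0.9, 0.2, 0.7]
grip_width: 0.0477
```

```bash
python3 - <<'E'
from h import *
st(); go([.4368,-.1248,.1],-78.1)
m,p,d=cam("scene"); save("s10",p[130:330,210:410],3)
p,P=blanks()
E
```

```text
38.73 pos [0.5639 0.1796 0.3066] jaw 3.0 q7 -23.9 w 0.0477 F [0.9 0.2 0.7]
go [ 0.437 -0.125  0.1  ] shift [ 0.207  -0.2972 -0.1423] turn 81.1 q7 -23.9
('slat', (array([ 0.4369, -0.1248]), 139, 36, 12.0), 0.017)
```

View pics/s10.png

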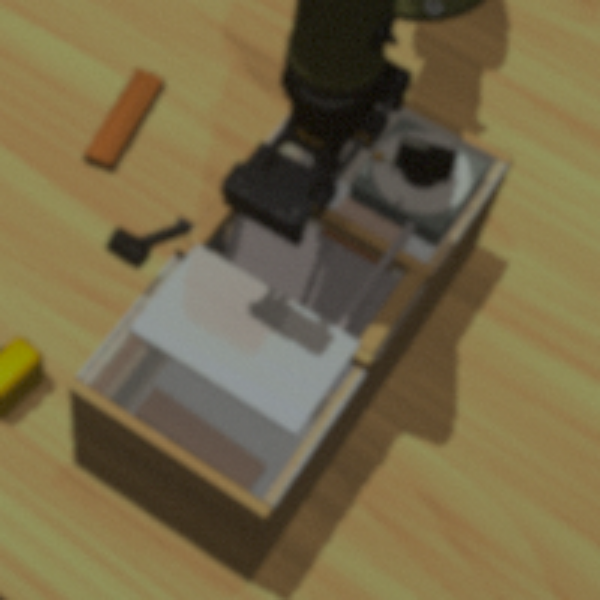

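The first slat lies in the slat tray.

Emit:
{"method": "step_arm", "body": {
  "deltas": [
    [1, 0, -0.04, -0.019, 10],
    [1, 0, -0.08, -0.038, 20],
    [1, 0, -0.13, -0.062, 30],
    [1, 0, -0.18, -0.086, 40],
    [1, 0.03, -0.23, -0.11, 50],
    [1, 0.06, -0.28, -0.134, 60],
    [1, 0.11, -0.297, -0.142, 70],
    [1, 0.16, -0.297, -0.142, 80],
    [1, 0.2, -0.297, -0.142, 81],
    [1, 0.207, -0.297, -0.142, 81],
    [1, 0.207, -0.297, -0.142, 81]
  ]
}}

```text
time_s: 40.2
tool_pos: [0.4385, -0.1241, 0.0999]
tool_rot: [68.6, 90.0, -9.4]
force: [0.6, -0.4, 0.4]
grip_width: 0.0871
```

```bash
python3 - <<'E'
from h import *
st(); go([.4368,-.1248,.022],-78.1)
E
```

```text
40.2 pos [ 0.4385 -0.1241  0.0999] jaw -78.0 q7 -66.7 w 0.0871 F [ 0.6 -0.4  0.4]
go [ 0.437 -0.125  0.022] shift [ 0.0779 -0.0018  0.0003] turn 0.1 q7 -66.7
```

Emit:
{"method": "step_arm", "body": {
  "deltas": [
    [1, 0.03, -0.002, 0, 0],
    [1, 0.07, -0.002, 0, 0],
    [1, 0.077, -0.002, 0, 0],
    [-1, 0.077, -0.002, 0, 0],
    [-1, 0.077, -0.002, 0, 0],
    [-1, 0.077, -0.002, 0, 0],
    [-1, 0.077, -0.002, 0, 0],
    [-1, 0.077, -0.002, 0, 0],
    [-1, 0.077, -0.002, 0, 0],
    [-1, 0.077, -0.002, 0, 0],
    [-1, 0.03, -0.002, 0, 0],
    [-1, -0.03, -0.002, 0, 0]
  ],
  "newtons": 25
}}

```text
time_s: 41.7
tool_pos: [0.4346, -0.124, 0.1291]
tool_rot: [-128.2, 89.8, 153.8]
force: [1.4, -1.7, -0.4]
grip_width: 0.0356
```

```bash
python3 - <<'E'
from h import *
st(); go([.5635,.179,.243],3,-90)
E
```

```text
41.7 pos [ 0.4346 -0.124   0.1291] jaw -78.0 q7 -65.5 w 0.0356 F [ 1.4 -1.7 -0.4]
go [0.564 0.179 0.243] shift [-0.1138  0.1887 -0.2699] turn -81.0 q7 -65.5
```

Emit:
{"method": "step_arm", "body": {
  "deltas": [
    [-1, -0.05, 0.01, -0.01, -9],
    [-1, -0.1, 0.03, -0.04, -19],
    [-1, -0.15, 0.055, -0.08, -29],
    [-1, -0.17, 0.084, -0.12, -39],
    [-1, -0.17, 0.112, -0.16, -49],
    [-1, -0.17, 0.14, -0.2, -59],
    [-1, -0.17, 0.168, -0.24, -69],
    [-1, -0.17, 0.188, -0.269, -79],
    [-1, -0.17, 0.188, -0.27, -81],
    [-1, -0.15, 0.188, -0.27, -81],
    [-1, -0.116, 0.188, -0.27, -81],
    [-1, -0.116, 0.188, -0.27, -81]
  ]
}}

```text
time_s: 43.2
tool_pos: [0.5623, 0.1763, 0.2427]
tool_rot: [-156.9, 89.6, -154.1]
force: [-0.3, -0.8, -0.8]
grip_width: 0.0358
```

Emit:
{"method": "step_arm", "body": {
  "deltas": [
    [-1, 0, 0, 0, 0]
  ]
}}

```text
time_s: 43.32
tool_pos: [0.5644, 0.178, 0.2464]
tool_rot: [-14.4, 89.9, -11.5]
force: [0.1, -0.2, -0.2]
grip_width: 0.0358
```

```bash
python3 - <<'E'
from h import *
st()
m,p,d=cam("wrist"); P=cloud(m,d); z=P[...,2];X,Y=P[...,0],P[...,1]
k=(z>.215)&(z<.25)&(abs(X-.563)<.03)&(Y>.2); print("slat far end",k.sum() and (P[k].min(0).round(4),P[k].max(0).round(4)))
k=(z>.196)&(z<.21)&(X>.52)&(X<.535)&(Y>.2)&(Y<.27); print("rod",k.sum() and (P[k].min(0).round(4),P[k].max(0).round(4)))
m,p,d=cam("top"); P=cloud(m,d); z=P[...,2];X,Y=P[...,0],P[...,1]
k=(z>.212)&(z<.245)&(X>.525)&(X<.6)&(Y>.08)&(Y<.16); print("slat near end",k.sum() and (P[k].min(0).round(4),P[k].max(0).round(4)))
k=(z>.2)&(z<.3)&(Y<.09)&(Y>.02)&(X>.63)&(X<.8); print("lever",P[k].min(0).round(3),P[k].max(0).round(3))
E
```

```text
43.33 pos [0.5644 0.178  0.2464] jaw 2.9 q7 -25.2 w 0.0358 F [ 0.1 -0.2 -0.2]
slat far end (array([0.5438, 0.2   , 0.2251]), array([0.5818, 0.2509, 0.2437]))
rod (array([0.52  , 0.2521, 0.2015]), array([0.5349, 0.26  , 0.2065]))
slat near end (array([0.547 , 0.1087, 0.2238]), array([0.5849, 0.1578, 0.2449]))
lever [0.635 0.049 0.2  ] [0.688 0.085 0.247]
```

Emit:
{"method": "step_arm", "body": {
  "deltas": [
    [-1, 0.01, 0, 0, 0],
    [-1, 0.02, 0, 0, 0],
    [-1, 0.03, 0, 0, 0],
    [-1, 0.035, 0, 0, 0],
    [-1, 0.035, 0, 0, 0],
    [0.1, 0.035, 0, 0, 0],
    [0.1, 0.035, 0, 0, 0],
    [0.1, 0.035, 0, 0, 0],
    [0.1, 0.035, 0, 0, 0],
    [0.1, 0, 0, 0, 0],
    [0.1, -0.05, 0, 0, 0],
    [0.1, -0.06, 0, 0, 0]
  ]
}}

```text
time_s: 44.92
tool_pos: [0.5653, 0.1796, 0.3092]
tool_rot: [11.6, 89.6, 14.6]
force: [0.0, 1.1, 0.0]
grip_width: 0.048
```

```bash
python3 - <<'E'
from h import *
st(); go([.424,.230,.33],18.3); go([.424,.230,.241],18.3)
blanks()
m,p,d=cam("scene"); save("s11",p[130:330,210:410],3)
E
```

```text
44.92 pos [0.5653 0.1796 0.3092] jaw 3.0 q7 -24.3 w 0.048 F [0.  1.1 0. ]
go [0.424 0.23  0.33 ] shift [-0.0215  0.0577 -0.1383] turn -15.3 q7 -24.3
go [0.424 0.23  0.241] shift [ 0.0675  0.0576 -0.1389] turn -15.3 q7 -24.3
```

View pics/s11.png

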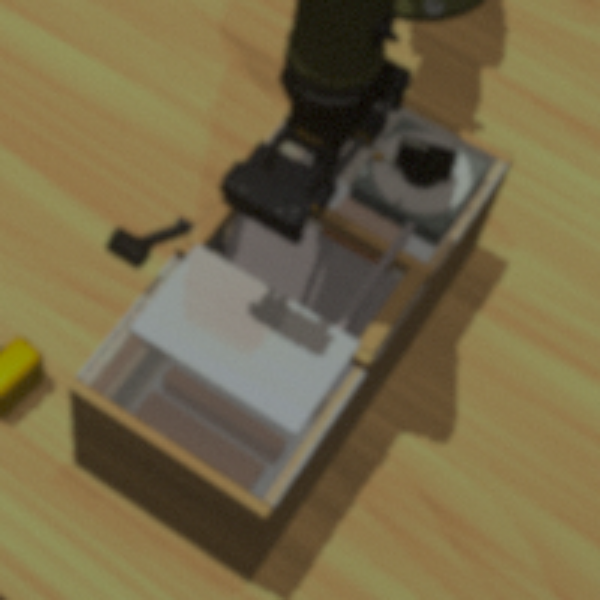

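Emit:
{"method": "step_arm", "body": {
  "deltas": [
    [0.1, -0.02, 0.02, -0.05, -5],
    [0.1, -0.02, 0.045, -0.1, -10],
    [0.1, -0.02, 0.058, -0.139, -15.3],
    [0.1, -0.02, 0.058, -0.139, -15.3],
    [0.1, 0.03, 0.058, -0.139, -15.3],
    [0.1, 0.067, 0.058, -0.139, -15.3],
    [0.1, 0.067, 0.058, -0.139, -15.3],
    [-1, 0.067, 0.058, -0.139, -15.3],
    [-1, 0.067, 0.058, -0.139, -15.3],
    [-1, 0.067, 0.058, -0.139, -15.3],
    [-1, 0.067, 0.058, -0.139, -15.3],
    [-1, 0.067, 0.058, -0.139, -15.3]
  ],
  "newtons": 30
}}

```text
time_s: 46.52
tool_pos: [0.4238, 0.2298, 0.2399]
tool_rot: [2.4, 89.8, 20.7]
force: [3.0, 1.4, 5.7]
grip_width: 0.0148
```

```bash
python3 - <<'E'
from h import *
st(); go([.424,.230,.241],93,-90)
E
```

```text
46.52 pos [0.4238 0.2298 0.2399] jaw 18.2 q7 -12.1 w 0.0148 F [3.  1.4 5.7]
go [0.424 0.23  0.241] shift [-0.0011  0.0001  0.0003] turn -74.8 q7 -12.1
```

Emit:
{"method": "step_arm", "body": {
  "deltas": [
    [-1, 0, 0, 0, -8],
    [-1, 0, 0, 0, -17],
    [-1, 0, 0, 0, -26],
    [-1, 0, 0, 0, -35],
    [-1, 0, 0, 0, -44],
    [-1, 0, 0, 0, -53],
    [-1, 0, 0, 0, -62],
    [-1, 0, 0, 0, -70],
    [-1, 0, 0, 0, -74],
    [-1, 0, 0, 0, -75],
    [-1, 0, 0, 0, -75],
    [-1, 0, 0, 0, -75]
  ]
}}

```text
time_s: 48.02
tool_pos: [0.4239, 0.23, 0.2399]
tool_rot: [-68.6, 89.7, 24.6]
force: [4.0, 1.0, 5.1]
grip_width: 0.0146
```

```bash
python3 - <<'E'
from h import *
st(); print(state()[0]["wrist_torque"])
E
```

```text
48.02 pos [0.4239 0.23   0.2399] jaw 93.2 q7 62.8 w 0.0146 F [4.  1.  5.1]
[ 0.40374773 -0.78406112 -0.26006163]
```

Emit:
{"method": "step_arm", "body": {
  "deltas": [
    [-0.2, 0, 0, 0, 0],
    [-0.2, 0, 0, 0, 0],
    [-0.2, 0, 0, 0, 0],
    [-0.2, -0.04, 0, 0, 0],
    [0, -0.1, 0, 0, 0],
    [0, -0.13, 0, -0.05, 0],
    [0, -0.13, 0, -0.11, 0],
    [0, -0.13, 0, -0.16, 0],
    [0, -0.13, 0, -0.16, 0]
  ]
}}

```text
time_s: 49.15
tool_pos: [0.4311, 0.065, 0.3678]
tool_rot: [107.7, 89.9, -159.5]
force: [-0.2, 1.0, -0.0]
grip_width: 0.0436
```

```bash
python3 - <<'E'
from h import *
st()
p,P=blanks(); z=P[...,2];X,Y=P[...,0],P[...,1]
k=(z>.238)&(z<.262)&(X>.36)&(X<.49)&(Y>.17)&(Y<.29); print("knob",rect(P[k]))
k=(z>.202)&(z<.209)&(X>.5)&(Y>.1)&(Y<.3); print("shutter",rect(P[k]),P[k].min(0).round(3))
for t in("glue_bottle","paint_tin","tape_measure"):
    for r in regions_of("top",t)[:1]: print(t,r["pixel"],np.median(P[r["pixels"]],0).round(3))
save("t12",p)
E
```

```text
49.15 pos [0.4311 0.065  0.3678] jaw 92.8 q7 86.8 w 0.0436 F [-0.2  1.  -0. ]
knob (array([0.4234, 0.2304]), 54, 14, 1.5)
shutter (array([0.5644, 0.1969]), 192, 121, -87.8) [0.502 0.101 0.202]
glue_bottle [348.6, 140.8] [ 0.743 -0.249  0.117]
paint_tin [285.0, 130.4] [ 0.778 -0.108  0.108]
tape_measure [247.2, 137.2] [ 0.773 -0.005  0.062]
```

View pics/t12.png

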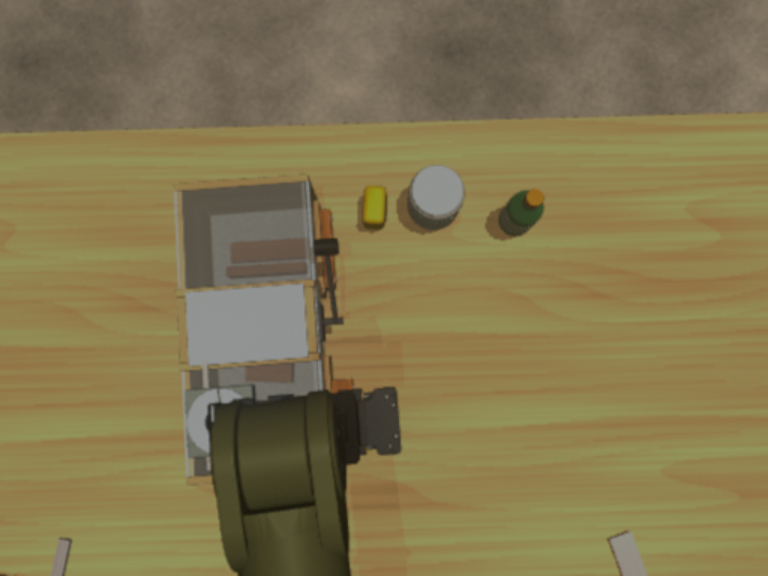

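Emit:
{"method": "step_arm", "body": {
  "deltas": [
    [0, 0, 0.03, -0.05, 0],
    [0, 0, 0.05, -0.1, 0],
    [0, 0, 0.06, -0.15, 0],
    [0, 0, 0.07, -0.2, 0],
    [0, 0, 0.08, -0.25, 0],
    [0, 0, 0.08, -0.25, 0],
    [0, 0, 0.08, -0.25, 0]
  ]
}}

```text
time_s: 50.22
tool_pos: [0.3665, -0.183, 0.3683]
tool_rot: [16.5, 90.0, 110.0]
force: [0.1, -0.3, -0.2]
grip_width: 0.0434
```

```bash
python3 - <<'E'
from h import *
st()
def f(P,n):
    z=P[...,2];X,Y=P[...,0],P[...,1]
    k=(z>.238)&(z<.262)&(X>.36)&(X<.49)&(Y>.17)&(Y<.29); print(n,"knob",rect(P[k]))
    k=(z>.202)&(z<.209)&(X>.49)&(X<.7)&(Y>.12)&(Y<.24); print(n,"shutter x 1/99%",np.percentile(X[k],[1,99]).round(4))
f(np.load("topP.npy"),"start")
m,p,d=cam("top"); f(cloud(m,d),"now"); save("t13",p[150:330,90:250],4)
E
```

```text
50.23 pos [ 0.3665 -0.183   0.3683] jaw 93.4 q7 118.9 w 0.0434 F [ 0.1 -0.3 -0.2]
start knob (array([0.423, 0.23 ]), 55, 16, 1.1)
start shutter x 1/99% [0.5123 0.6234]
now knob (array([0.4231, 0.2298]), 55, 16, 3.3)
now shutter x 1/99% [0.5093 0.6207]
```

View pics/t13.png

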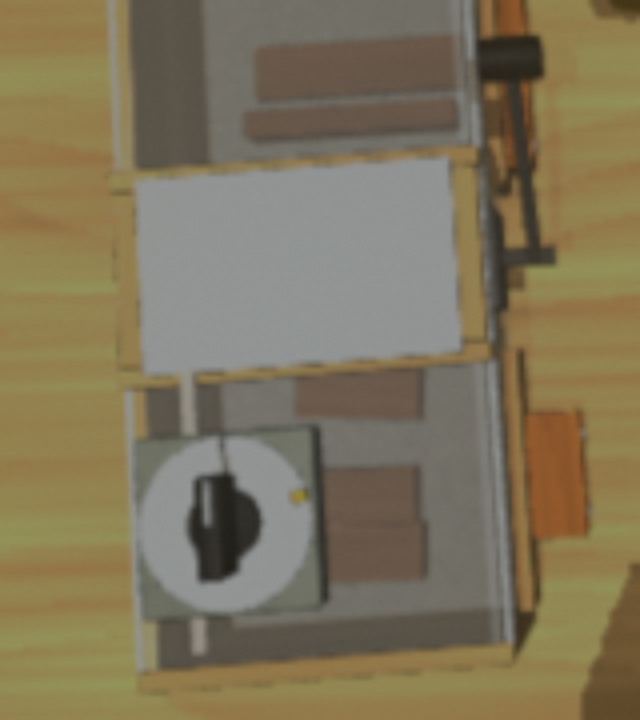

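The knob is on the closed line, the shutter covers the mouth, the blocks and slats are in their trays and the bench is clear.

```bash
python3 -c "
from h import *
st(); print(env.sign_off())"
```

```text
50.27 pos [ 0.3665 -0.1827  0.3684] jaw 93.5 q7 118.9 w 0.0435 F [-0.4  0.5 -0. ]
the job is handed in; nothing more can be done
None
```

The sorting job is done and handed in at 50 s. All three blocks are in the block tray, both slats are in the slat tray, and the knob is back on the closed line.

- **Knob opened:** I turned it to within about 1° of the brass tab.
- **Blocks:** I threw the lever to its -x stop, which pushed back with about 13 N. I then dropped the three blocks, including the one knocked aside during the run.
- **Slats:** I threw the lever to its +x stop, which pushed back with about 19 N. I then dropped the two slats about 13 mm off-centre, because the shutter's pull rod crosses the mouth.
- **Last checks:** The knob reads 3.3° against the cabinet's 3.0°. The shutter covers the mouth and no blanks are left on the bench. Bottle, tin and tape measure read within about 1 mm of where they started.

Nothing failed. One wrist picture was cropped wrong, so I confirmed the pointer at the tab from depth measurements and later top views. One slat seems to lie on its edge, flat against the tray wall. The block nearest the mouth is partly hidden behind the mouth wall in the last view.

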